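Gauge and pack the sleeves

ROBOT

A 7-joint arm with a two-finger parallel gripper is mounted at the origin on the work surface. World frame = base frame: x ahead of the robot, y to its left, z up, the work surface at z = 0. Lengths are in m, angles in rad, forces in N, time in s.
With the tool pointing down it reaches from about 0.35 to 0.9 m from the base axis. Payload 19.9 kg.
Tool frame: the origin (TCP) lies midway between the tips of the shut fingers; the grasp point (between the pads) lies robot.grip_point_offset behind it (robot.grip_point_offset is the distance from the TCP to the grasp point, in m); z points along the fingers, y is the line along which they close (so a half turn about z gives the same grasp; the last joint's range is limited). The gripper opens to 85 mm and grips with 20 to 120 N. Pads are 22 mm wide; open, the fingers measure 114 mm over their backs; the gripper's body (76 mm by 85 mm) begins 54 mm behind the grasp point. The pads swing forward as they close: fully open they stand 13 mm farther back than shut.
Start: joints at [-1.224, 0.417, -0.01, 1.614, 0.005, 1.111, -0.053], TCP at [0.236, 0.579, 0.231] pointing down, gripper open.
Joint ranges: [-2.81, 2.81], [-0.39, 2.02], [-1.27, 1.25], [0.06, 2.57], [-1.19, 4.33], [0.19, 2], [-2.82, 2.82]. Speed limits (rad/s): [1.89, 1.89, 2.39, 2.39, 3.01, 3.01, 3.01].

INTERFACE

Orientations are given as a unit quaternion [x, y, z, w].
In Python, from bench import sensors, optics, order, robot gives the robot as it stands.
- The arm moves only by the tool send_rows, never from a script. Its argument "moves" is a list of rows, each a list of 7 numbers: the turn, a rotation vector about the tool's x, y, z in rad, then the shift along the tool's x, y, z in m, then the opening, from 0 (shut) to 1 (fully open). A call has 1 to 20 rows; each row is the pose to reach, as a shift and turn from the pose commanded when the call began, along the tool's axes at that moment; what a row does not reach only later rows make up. A row lasts 1/8 s, in which the tool goes at most 62.5 mm and 10.7 degrees, less where a joint would pass 70% of its speed; a pose out of reach is approached as far as the arm can. A call with a gripper value outside its range is refused whole. The fingers move at their own pace and stop on an object; "force" is the grip in N (left out, the last holds). Time passes only in rows, so rows that repeat a pose let the fingers close. It gives the time, the measured TCP pose, the force, the opening and the grip force at its end, in the units of the state.
- sensors.read_state(): the state, without advancing time (a new reading comes with each control period).
- optics.snapshot(name): name is "scene" or "top" or "wrist"; returns (picture, depth): 400x640x3 uint8, red, green, blue; 400x640 float32, m along the optical axis (not along the pixel's ray), 0 where there is no reading.
- optics.get_calibration(name): a dict with "fx", "fy", "cx", "cy" (pixels), "xyz" and "attitude" of the camera in the world. Camera axes: x right, y down, z forward; pixel columns grow to the right and rows downward; lengths in m; the calibration is good to about 2 mm. The wrist camera is an equidistant fisheye: a pixel r from the principal point sees the ray r / f radians off the axis. A picture is of the moment at which its call begins: read the wrist's pose just before it. get_calibration takes no time and is no camera call; for the wrist camera it gives the pose at the moment of the call.
- order.job_done(): hands the job in; it is judged then, once.
The state is a dict: "time_s": time; "qpos": joint angles; "joint_vel": joint speeds; "tau": joint torques, N m; "ee_pos": TCP position; "ee_rot": TCP orientation; "wrist_force": force on the tool from outside, world axes, zero at the start; "ft_torque": the same for the moment, N m; "gripper_width": finger opening in m; "gripper_force": force on a finger pad.
Only numpy, scipy, OpenCV 4.12 (cv2) and the standard library are available. Lean on these libraries where they do the work, as an engineer would, in place of code of your own. Each camera call takes 0.05 s, during which the arm holds its last target. There are 200 camera calls.

TASK

Gauge the loose steel sleeves on the hand-turned table: stand every sleeve, centred, on a round pad of its own, set the brake lever upright at its middle mark, then wind the table by its crank handle anticlockwise (seen from above), past the index pointer and on for one whole turn until the handle stands at the pointer again. Put back any sleeve that shifts off its pad before the turn is complete. Then push the brake lever fully over to the robot's left (away from the gauge table) to lock, and stand each sleeve upright in a cell of its own in the white packing tray, leaving everything else on the bench where it is.

Things in the scene. Friction and masses are not known exactly. Their poses are not given: they have to be found in the camera images.
- sleeve1: plain steel sleeve, outside diameter 46 mm, 40 mm tall, bore 32 mm, standing upright to the robot's right; two or three of the four are present; origin at the centre of its underside, z up its axis
- sleeve2: plain steel sleeve, outside diameter 46 mm, 40 mm tall, bore 32 mm, standing upright to the robot's right; two or three of the four are present; origin at the centre of its underside, z up its axis
- sleeve3: plain steel sleeve, outside diameter 46 mm, 40 mm tall, bore 32 mm, standing upright to the robot's right; two or three of the four are present; origin at the centre of its underside, z up its axis
- sleeve4: plain steel sleeve, outside diameter 46 mm, 40 mm tall, bore 32 mm, standing upright to the robot's right; two or three of the four are present; origin at the centre of its underside, z up its axis
- pad1 (a point): centre of one of the three black round pads (58 mm across, flush) on the top face of the gauge table, 68 mm from its axis and 90 deg apart (90 deg from the crank handle, anticlockwise seen from above); turns with the table; z up
- pad2 (a point): centre of one of the three black round pads (58 mm across, flush) on the top face of the gauge table, 68 mm from its axis and 90 deg apart (180 deg from the crank handle, anticlockwise seen from above); turns with the table; z up
- pad3 (a point): centre of one of the three black round pads (58 mm across, flush) on the top face of the gauge table, 68 mm from its axis and 90 deg apart (270 deg from the crank handle, anticlockwise seen from above); turns with the table; z up
- table_centre (a point): centre of the top face of the gauge table, an aluminium disc 250 mm across whose top is 40 mm above the bench, with a 6 mm wide rim standing 6 mm above that top; it turns about the vertical with light friction; x and y turn with the table, the crank handle lies towards -x
- crank_grip (a point): grip point of the crank handle: upright black handle 22 mm thick rising 80 mm from the gauge table, 98 mm from its axis, on a spring mount that gives up to 8 mm in or out along the radius; this point is on the handle's axis 8 mm below its top and turns with the table
- index_pointer (a point): white index pointer on the fixed base at the rim of the table, on the robot's side, 142 mm from the table's axis, at the height of the table's top; a 74 mm tall gauge head stands on the far side, beyond the rim, its face 144 mm from the axis
- turntable (a joint): turn of the gauge table in rad, growing anticlockwise seen from above, stops at -0.8 and 7.2; 0 = crank handle at the index pointer; it starts between -0.6 and -0.15, a little short of the pointer; after one whole turn, handle at the pointer again, it reads 6.283
- brake_lever (a joint): angle of the brake lever in rad: 0 = against its stop, leaning 40 deg over to the robot's left, away from the gauge table (lock tick); 0.70 = upright (middle tick, drag); 1.40 = leaning 40 deg to the right, towards the gauge table (free tick). It stays where it is left; starts between 1.0 and 1.4
- lever_grip (a point): grip point on the brake lever's black round handle (22 mm thick, 45 mm long along the lever), 97 mm from the pivot and 18 mm below the lever's end; moves with the lever
- lever_pivot (a point): pivot of the brake lever, 35 mm above the bench, on the fixed grey brake housing (130 x 60 x 30 mm); its x points along the swing to the robot's right (the way the lever leans when free), its y along the pivot axis; a thin quadrant with three white ticks reaches 42 mm above the pivot beside the lever
- cell1 (a point): centre of the floor of one of the four square 61 mm cells of the white packing tray (134 x 134 mm, fixed to the bench; outer walls and cross dividers 17 mm high, 4 mm thick; this point 4 mm above the bench); x and y along the tray's sides
- cell2 (a point): centre of the floor of one of the four square 61 mm cells of the white packing tray (134 x 134 mm, fixed to the bench; outer walls and cross dividers 17 mm high, 4 mm thick; this point 4 mm above the bench); x and y along the tray's sides
- cell3 (a point): centre of the floor of one of the four square 61 mm cells of the white packing tray (134 x 134 mm, fixed to the bench; outer walls and cross dividers 17 mm high, 4 mm thick; this point 4 mm above the bench); x and y along the tray's sides
- cell4 (a point): centre of the floor of one of the four square 61 mm cells of the white packing tray (134 x 134 mm, fixed to the bench; outer walls and cross dividers 17 mm high, 4 mm thick; this point 4 mm above the bench); x and y along the tray's sides
- bottle: red bottle, 68 mm across, 150 mm tall, a bystander
- wrench: wrench 170 mm long lying flat, a bystander
- tape_roll: roll of tape lying flat, 90 mm across, 30 mm tall, a bystander
- flange: dark steel disc 60 mm across, 14 mm tall, a bystander
- screwdriver: black-handled screwdriver 150 mm long, a bystander
- roller: small steel roller 26 mm across and 30 mm tall, standing, a bystander
Mind the look-alikes: they are no part of the job. Leave any turquoise look-alike of the sleeve2 alone.

How it is judged:
By the outcome, as a careful person would: the job done as asked, in the order asked, and still so for the second after the job is handed in, with the robot touching nothing.
Of sleeve1, sleeve2, sleeve3, sleeve4 only 2 to 3 are there at a start; the rules pass over those that are not, and their reading is None.
At some moment in a run one of sleeve1, sleeve2, sleeve3, sleeve4 may be knocked a few centimetres aside while the robot is not near it.
It also fails if it takes over 210 s, if anything falls off the work surface, if the arm or the gripper's body presses on something with over 40 N, if the wrist force passes 120 N, or if a joint passes its speed limit or range.

## Working session

There is one attempt and no reset: what is moved stays moved. The work goes in short steps, Python scripts to look and compute and a tool call to move; the robot and the scene stay as the last step left them, time stands still between calls to the robot, and variables do not carry over. Pictures are saved under pics/ and viewed, at most 14 in all, crops included, and the job is handed in when it is done.

Besides the shell and the picture viewer there is one more tool, called after "Request:" as name([rows], argument=value, ...), one row to a line, values as JSON. send_rows: Moves the arm, as the interface text tells. Its arguments: {"type":"object","properties":{"moves":{"type":"array","items":{"type":"array","items":{"type":"number"}}},"force":{"type":"number"}},"required":["moves"]}

```bash
ls; mkdir -p pics
cat > h.py <<'E'
import numpy as np, cv2
from scipy.spatial.transform import Rotation as R
from bench import sensors, optics, order, robot
def snap(n):
    c=optics.get_calibration(n); p,d=optics.snapshot(n); return p,d,c
def rot(q):
    return R.from_quat(q).as_matrix()
def cloud(d,c):
    v,u=np.mgrid[0:400,0:640]
    P=np.stack([(u-c['cx'])/c['fx']*d,(v-c['cy'])/c['fy']*d,d],-1)
    return P@rot(c['attitude']).T+np.array(c['xyz'])
def save(n,p):
    cv2.imwrite('pics/'+n,p[:,:,::-1])
E
python3 - <<'E'
from h import *
s=sensors.read_state(); print(s); print(robot.grip_point_offset)
for n in('scene','top'):
    p,d,c=snap(n); print(c); save(n+'0.png',p); np.savez(n+'0.npz',p=p,d=d,P=cloud(d,c))
print(optics.get_calibration('wrist'))
E
```

```text
pics
{'time_s': 0.0, 'qpos': array([-1.22452241,  0.41798318, -0.01028119,  1.61417436,  0.00472606,
        1.11069379, -0.05298514]), 'joint_vel': array([-1.66024924e-03,  7.46959597e-04,  4.51381699e-04, -1.13970931e-04,
       -1.43103740e-03, -3.39555232e-05,  1.48080786e-03]), 'tau': array([ 4.28181093e-04, -8.64444637e+01,  6.79281559e-01, -4.34906173e+01,
        1.90895103e-02,  7.54573586e-03, -8.19668855e-06]), 'ee_pos': array([0.23622776, 0.57826305, 0.23065455]), 'ee_rot': array([ 1.92667192e-01,  9.81263966e-01, -6.15377769e-04, -5.76261072e-05]), 'wrist_force': array([-0.26875942,  0.18599057,  0.63488497]), 'ft_torque': array([-0.01978682,  0.0399677 ,  0.02262253]), 'gripper_force': 0.0, 'gripper_width': 0.08550061532283726}
0.0187
{'fx': 468.34944143430266, 'fy': 468.34944143430266, 'cx': 321.54200339200236, 'cy': 200.65057138426545, 'xyz': array([ 1.21953223, -0.0391954 ,  1.14052459]), 'attitude': array([ 0.66189718,  0.69498965, -0.19751207, -0.19967596])}
{'fx': 484.9191368060269, 'fy': 484.9191368060269, 'cx': 319.77561079633216, 'cy': 204.3147212905662, 'xyz': array([ 0.21532624, -0.08513976,  1.6050674 ]), 'attitude': array([ 0.71545693, -0.69041359,  0.07408434, -0.07721377])}
{'fx': 309.70691628693146, 'fy': 309.70691628693146, 'cx': 318.07160481521566, 'cy': 198.85093851901723, 'xyz': array([0.15842615, 0.6086549 , 0.37323331]), 'attitude': array([0.81828279, 0.55051855, 0.09182076, 0.13751926])}
```

View pics/top0.png

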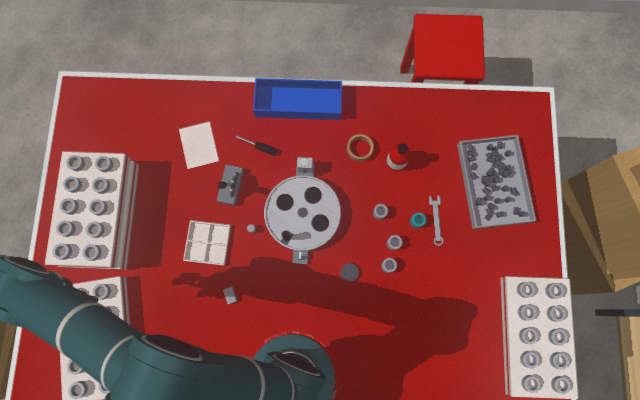

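View pics/scene0.png

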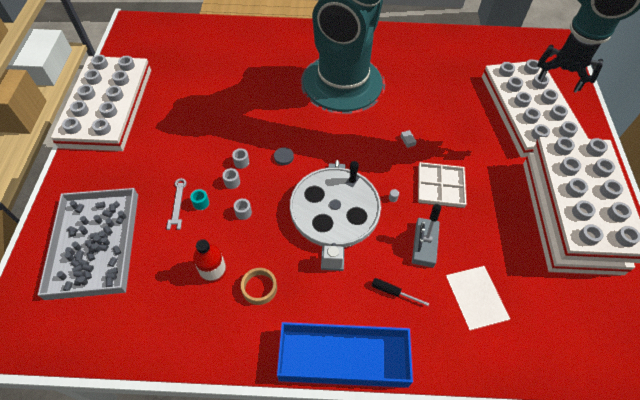

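The candidates, by top-image pixel, are:
- Grey sleeves at (381,211), (395,242) and (390,265).
- The turquoise look-alike at (418,219), to be left alone.
- The roller at (251,228) and the flange at (350,271).
- Racked sleeves on the side trays.

I choose the three free-standing grey ones to the right and check them in a crop.

```bash
cat > m.py <<'E'
from h import *
def meas(P,p,verbose=True):
    out={}
    z=P[...,2]
    # sleeves: components at top height on bench right
    def comps(mask,mn):
        n,l,st,ce=cv2.connectedComponentsWithStats(mask.astype(np.uint8),connectivity=8)
        return [(l==i) for i in range(1,n) if st[i,4]>=mn]
    return comps
E
python3 - <<'E'
from h import *; from m import *
for n in('top','scene'):
    f=np.load(n+'0.npz'); P,p=f['P'],f['p']; z=P[...,2]
    comps=meas(P,p)
    box=(P[...,0]>.25)&(P[...,0]<.9)&(P[...,1]>-.6)&(P[...,1]<.5)
    print(n,'bench z',np.median(z[box]))
    for m in comps(box&(z>.012),12):
        q=P[m]; t=q[q[:,2]>q[:,2].max()-.006]
        if len(t)<3: continue
        (cx,cy),r=cv2.minEnclosingCircle(t[:,:2].astype(np.float32))
        v,u=np.nonzero(m)
        print('px',int(u.mean()),int(v.mean()),'n',m.sum(),'ztop',q[:,2].max().round(3),'c',round(cx,4),round(cy,4),'r',round(r,4),p[m].mean(0).astype(int))
p=np.load('top0.npz')['p']
save('crop1.png',cv2.resize(p[140:290,170:450],None,fx=2.85,fy=2.85,interpolation=cv2.INTER_CUBIC))
E
```

```text
top bench z 0.001410424452381931
px 296 113 n 629 ztop 0.069 c 0.8836 0.0191 r 0.1489 [ 52  60 117]
px 359 147 n 247 ztop 0.038 c 0.7643 -0.2009 r 0.0444 [144 105  77]
px 261 146 n 189 ztop 0.033 c 0.7485 0.1256 r 0.0363 [80 55 60]
px 468 174 n 460 ztop 0.045 c 0.6461 -0.5714 r 0.1489 [116 110 115]
px 397 156 n 474 ztop 0.16 c 0.7215 -0.3221 r 0.011 [129  50  48]
px 301 211 n 4898 ztop 0.126 c 0.4409 0.033 r 0.0101 [147 142 146]
px 473 165 n 24 ztop 0.023 c 0.714 -0.5916 r 0.01 [83 80 86]
px 229 184 n 738 ztop 0.153 c 0.5838 0.2386 r 0.0079 [104  97 101]
px 473 175 n 21 ztop 0.023 c 0.6804 -0.5881 r 0.0103 [87 84 91]
px 477 202 n 28 ztop 0.046 c 0.5831 -0.5963 r 0.006 [78 74 80]
px 379 211 n 121 ztop 0.049 c 0.5412 -0.2715 r 0.0223 [131 120 126]
px 417 219 n 137 ztop 0.054 c 0.5164 -0.3958 r 0.0216 [ 53 115 117]
px 187 234 n 52 ztop 0.028 c 0.4259 0.3619 r 0.0317 [184 157 152]
px 204 222 n 37 ztop 0.026 c 0.4842 0.3072 r 0.0385 [187 170 165]
px 224 237 n 70 ztop 0.026 c 0.4368 0.244 r 0.0452 [197 183 178]
px 394 242 n 119 ztop 0.047 c 0.439 -0.3187 r 0.0224 [134 123 129]
px 208 243 n
[... 969 characters left out ...]
0.045 c 0.5193 -0.3975 r 0.0244 [ 12 122 121]
px 393 194 n 84 ztop 0.037 c 0.4711 0.1528 r 0.0126 [146 140 144]
px 242 207 n 243 ztop 0.047 c 0.5424 -0.273 r 0.0232 [128 127 129]
px 426 238 n 1180 ztop 0.15 c 0.5848 0.2391 r 0.0104 [100 105 108]
px 121 216 n 50 ztop 0.047 c 0.5831 -0.5955 r 0.0076 [74 77 82]
px 208 260 n 991 ztop 0.155 c 0.725 -0.327 r 0.0159 [135  52  46]
px 116 249 n 38 ztop 0.023 c 0.683 -0.5894 r 0.0086 [83 86 92]
px 111 260 n 39 ztop 0.02 c 0.7158 -0.592 r 0.0108 [ 92  95 102]
px 258 284 n 473 ztop 0.036 c 0.7664 -0.201 r 0.0452 [165 126  83]
px 391 289 n 357 ztop 0.031 c 0.7545 0.1228 r 0.0359 [60 49 51]
px 345 329 n 1139 ztop 0.066 c 0.8911 0.0186 r 0.15 [ 26  59 129]
```

View pics/crop1.png

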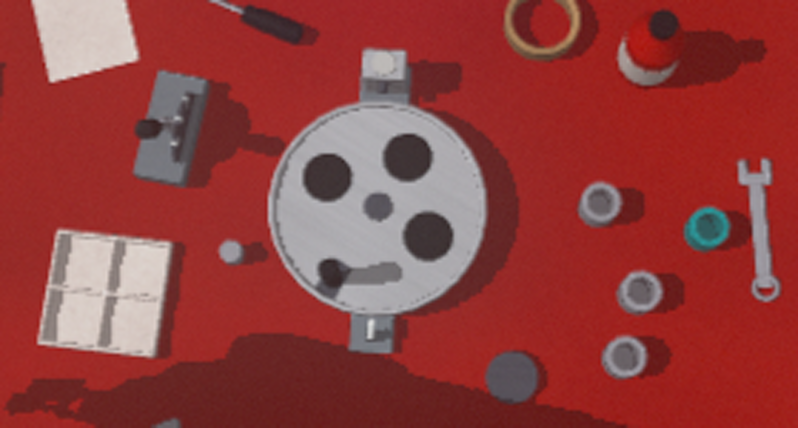

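The crop confirms three grey sleeves at crop pixels (600,203), (640,292) and (625,357). The turquoise ring is at (707,228), the crank at (330,270) and the lever handle at (148,128). Next I fit the table, tray and lever.

```bash
cat > fit.py <<'E'
from h import *
def circ(q):
    A=np.c_[2*q,np.ones(len(q))]; s=np.linalg.lstsq(A,(q**2).sum(1),rcond=None)[0]
    return s[:2],np.sqrt(s[2]+s[:2]@s[:2])
def comps(mask,mn):
    n,l,st,ce=cv2.connectedComponentsWithStats(mask.astype(np.uint8),connectivity=4)
    return [(l==i) for i in range(1,n) if st[i,4]>=mn]
def table(P,p,c0=(.517,.0145)):
    z=P[...,2]; r=np.hypot(P[...,0]-c0[0],P[...,1]-c0[1]); g=p.astype(int).sum(2)
    m=(r<.14)&(z>.033)&(z<.055)
    q=P[m][:,:2].astype(np.float32); h=cv2.convexHull(q)[:,0]
    c,R_=circ(h[np.hypot(*(h-np.array(c0)).T)>.118])
    pads=[]
    for k in comps((r<.105)&(g<210)&(z<.052)&(z>.034),60):
        (x,y),rr=cv2.minEnclosingCircle(P[k][:,:2].astype(np.float32)); pads.append([x,y,rr,k.sum()])
    k=(r<.13)&(z>.115); return c,R_,np.array(pads),(P[k].mean(0) if k.any() else None)
E
python3 - <<'E'
from fit import *
np.set_printoptions(precision=4,suppress=True)
for n in('top','scene'):
    f=np.load(n+'0.npz'); P,p=f['P'],f['p']; z=P[...,2]
    c,R_,pads,k=table(P,p); print(n,'table',c,R_,'handle',k,np.arctan2(*(k[:2]-c)[::-1])); 
    for q in pads: print('  pad',q,np.hypot(*(q[:2]-c)),np.arctan2(*(q[:2]-c)[::-1]))
    box=(abs(P[...,0]-.425)<.09)&(abs(P[...,1]-.30)<.09)&(z>.003)&(p.astype(int)[...,2]>110)
    m=max(comps(box,50),key=lambda a:a.sum())
    print('  tray',cv2.minAreaRect(P[m][:,:2].astype(np.float32)),P[m][:,2].max())
    b=(abs(P[...,0]-.58)<.1)&(abs(P[...,1]-.23)<.09)
    h=b&(z>.026)&(z<.038); print('  housing',cv2.minAreaRect(P[h][:,:2].astype(np.float32)))
    for lo,hi in((.045,.06),(.06,.08),(.08,.095),(.095,.11),(.11,.125),(.125,.14),(.14,.16)):
        k=b&(z>lo)&(z<hi); print('  lev',lo,k.sum(),P[k].mean(0) if k.any() else '',P[k][:,:2].min(0) if k.any() else '',P[k][:,:2].max(0) if k.any() else '')
for n,a in(('top',(130,160,200,290)),('scene',(200,195,280,460))):
    p=np.load(n+'0.npz')['p']
p=np.load('scene0.npz')['p']; save('crop2.png',cv2.resize(p[150:280,380:480],None,fx=4.5,fy=4.5,interpolation=cv2.INTER_CUBIC))
E
```

```text
top table [0.517 0.006] 0.13251180102751592 handle [0.4408 0.0327 0.1196] 2.804518642915494
  pad [  0.5872  -0.0469   0.0262 137.    ] 0.08793016916670822 -0.6456613639426723
  pad [  0.5607   0.0447   0.027  191.    ] 0.05839623936556997 0.7239245290303654
  pad [  0.4952  -0.0738   0.0264 152.    ] 0.08273748315746476 -1.8364563706786907
  tray ((0.42074137926101685, 0.29796484112739563), (0.13595986366271973, 0.1373211294412613), 85.58438873291016) 0.02823918311316831
  housing ((0.5740134716033936, 0.2260221540927887), (0.21496503055095673, 0.10021554678678513), 13.307394981384277)
  lev 0.045 35 [0.6092 0.2193 0.0515] [0.5739 0.2086] [0.65   0.2389]
  lev 0.06 54 [0.6118 0.2173 0.0702] [0.579  0.2089] [0.6461 0.2334]
  lev 0.08 2 [0.6067 0.2243 0.0835] [0.6065 0.2142] [0.6069 0.2345]
  lev 0.095 4 [0.5954 0.2304 0.1068] [0.5869 0.229 ] [0.603  0.2322]
  lev 0.11 8 [0.5901 0.2309 0.1204] [0.5803 0.2284] [0.6002 0.2346]
  lev 0.125 9 [0.5865 0.2357 0.1326] [0.575  0.2302] [0.5973 0.2505]
  lev 0.14 37 [0.5837 0.2388 0.1452] [0.5744 0.2302] [0.5941 0.2487]
scene table [0.5171 0.00
[... 357 characters left out ...]
434105396271), (0.1400735229253769, 0.15037108957767487), 85.77285766601562) 0.02422483257121022
  housing ((0.5738845467567444, 0.22353357076644897), (0.21660082042217255, 0.10461906343698502), 14.329777717590332)
  lev 0.045 46 [0.6235 0.2199 0.0521] [0.5813 0.2069] [0.656  0.2395]
  lev 0.06 86 [0.6161 0.2201 0.071 ] [0.5853 0.2081] [0.6459 0.2406]
  lev 0.08 22 [0.6053 0.2326 0.0871] [0.6002 0.2122] [0.6147 0.2409]
  lev 0.095 13 [0.6001 0.2348 0.1035] [0.5946 0.2285] [0.6034 0.2461]
  lev 0.11 39 [0.5993 0.2359 0.1175] [0.5899 0.2274] [0.6048 0.2464]
  lev 0.125 43 [0.5931 0.2357 0.1325] [0.5799 0.2274] [0.5997 0.248 ]
  lev 0.14 52 [0.5865 0.2381 0.1451] [0.5752 0.2276] [0.598  0.2476]
```

View pics/crop2.png

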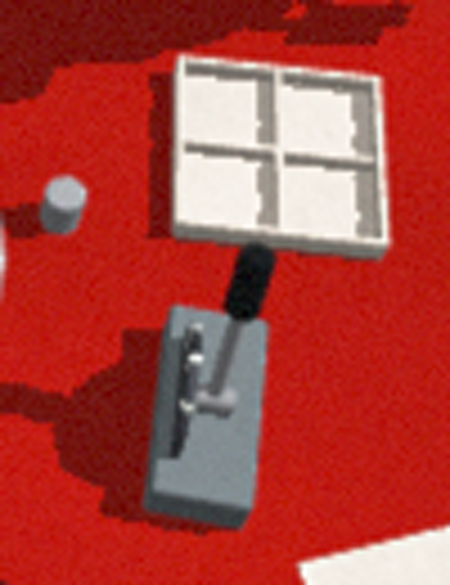

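The crop shows the tray and the brake housing. The housing's long (swing) axis lies roughly along world x, and the lever leans about 18° towards the robot, which is the free side given its start range. The pads give the table centre as (0.5275,-0.0146), and the pad spacings of 96, 96 and 136 mm check out.

```bash
cat >> h.py <<'E'
def Rd(yaw):
    a=np.radians(yaw); y=np.array([np.cos(a),np.sin(a),0]); z=np.array([0,0,-1.]); return np.c_[np.cross(y,z),y,z]
def plan(wps,step=.055,deg=9.5,start=None):
    """wps: (x,y,z,yaw,opening,holdrows)"""
    s=sensors.read_state(); p0=s['ee_pos']; R0=rot(s['ee_rot']); yy=R0[:,1]
    p=p0.copy(); yaw=np.degrees(np.arctan2(yy[1],yy[0])); rows=[]
    for w in wps:
        q=np.array(w[:3]); st=step if len(w)<7 else w[6]
        n=int(max(1,np.ceil(np.linalg.norm(q-p)/st),np.ceil(abs(w[3]-yaw)/deg)))
        for i in range(1,n+1+w[5]):
            t=min(1,i/n); rv=R.from_matrix(R0.T@Rd(yaw+(w[3]-yaw)*t)).as_rotvec(); d=R0.T@(p+(q-p)*t-p0)
            rows.append([round(float(v),3)+0. for v in (*rv,*d,w[4])])
        p,yaw=q,w[3]
    print(len(rows)); print(str(rows).replace(' ','').replace('0.0,','0,'))
E
python3 - <<'E'
from fit import *
np.set_printoptions(precision=4,suppress=True)
for n in('top','scene'):
    f=np.load(n+'0.npz'); P,p=f['P'],f['p']; z=P[...,2]; g=p.astype(int)
    r=np.hypot(P[...,0]-.5275,P[...,1]+.0146)
    k=(r>.131)&(r<.17)&(P[...,0]<.45)&(z>.02)&(g.min(2)>170)&(abs(P[...,1])<.06); print(n,'pointer',P[k].mean(0),k.sum())
    m=(abs(P[...,0]-.425)<.09)&(abs(P[...,1]-.30)<.09)&(z>.013)&(z<.035)
    m=m&(g[...,2]>100)&(np.hypot(P[...,0]-.47,P[...,1]-.153)>.03)
    print('tray',cv2.minAreaRect(P[m][:,:2].astype(np.float32)))
    b=(np.hypot(P[...,0]-.617,P[...,1]-.225)<.09)&(P[...,0]>.53)
    h=b&(z>.027)&(z<.036); pts=P[h][:,:2].astype(np.float32)
    h2=max(comps(h,40),key=lambda a:a.sum()); print('housing',cv2.minAreaRect(P[h2][:,:2].astype(np.float32)),h2.sum())
    L=b&(z>.083); q=P[L]; c=q.mean(0); v=np.linalg.svd(q-c)[2][0]; v*=np.sign(v[2]); print('lever line',c,v)
plan([(.236,.578,.25,90,1,0),(.35,.2,.26,90,1,0),(.542,-.272,.13,90,1,0),(.542,-.272,.012,90,1,1)])
E
```

```text
top pointer [ 0.3858 -0.0127  0.0433] 12
tray ((0.419043630361557, 0.2979673147201538), (0.1359400749206543, 0.13501252233982086), 85.95751953125)
housing ((0.5922800302505493, 0.23902074992656708), (0.060988347977399826, 0.08023927360773087), 81.76183319091797) 205
lever line [0.5862 0.2363 0.1363] [-0.3351  0.3091  0.8901]
scene pointer [ 0.3823 -0.0137  0.0428] 13
tray ((0.41846704483032227, 0.29675889015197754), (0.13526812195777893, 0.14150048792362213), 85.5209732055664)
housing ((0.6165233254432678, 0.2338131070137024), (0.060132190585136414, 0.13127799332141876), 80.38079071044922) 697
lever line [0.5941 0.2365 0.1264] [-0.3273  0.0491  0.9437]
25
[[-0.001,0,-0.129,0,0,-0.006,1.0],[-0.001,0,-0.258,0,0,-0.013,1.0],[-0.001,0,-0.388,0,0,-0.019,1.0],[-0.001,0,-0.388,-0.031,-0.039,-0.021,1.0],[-0.001,0,-0.388,-0.062,-0.077,-0.022,1.0],[-0.001,0,-0.388,-0.093,-0.115,-0.023,1.0],[-0.001,0,-0.388,-0.124,-0.154,-0.024,1.0],[-0.001,0,-0.388,-0.155,-0.192,-0.025,1.0],[-0.001,0,-0.388,-0.186,-0.231,-0.027,1.0],[-0.001,0,-0.388,-0.217,-0.269,-0.028,1.0],[-0.001,0,-0.388,-0.248,-0.307,-0.029,1.0],[-0.001,0,-0.388,-0.284,-0.344,-0.016,1.0],[-0.001,0,-0.388,-0.32,-0.38,-0.003,1.0],[-0.001,0,-0.388,-0.355,-0.416,0.01,1.0],[-0.001,0,-0.388,-0.391,-0.453,0.023,1.0],[-0.001,0,-0.388,-0.426,-0.489,0.036,1.0],[-0.001,0,-0.388,-0.462,-0.526,0.049,1.0],[-0.001,0,-0.388,-0.498,-0.562,0.062,1.0],[-0.001,0,-0.388,-0.533,-0.599,0.075,1.0],[-0.001,0,-0.388,-0.569,-0.635,0.088,1.0],[-0.001,0,-0.388,-0.605,-0.671,0.102,1.0],[-0.001,0,-0.388,-0.605,-0.671,0.141,1.0],[-0.001,0,-0.388,-0.605,-0.671,0.18,1.0],[-0.001,0,-0.388,-0.605,-0.671,0.22,1.0],[-0.001,0,-0.388,-0.605,-0.671,0.22,1.0]]
```

Request:
send_rows([
  [0,0,-0.388,-0.605,-0.671,0,1],
  [0,0,-0.388,-0.605,-0.671,0,1],
  [0,0,-0.388,-0.605,-0.671,0,1],
  [0,0,-0.388,-0.605,-0.671,0,1],
  [0,0,-0.388,-0.605,-0.671,0,1],
  [0,0,-0.388,-0.605,-0.671,0,1],
  [0,0,-0.388,-0.605,-0.671,0,1],
  [0,0,-0.388,-0.605,-0.671,0,1],
  [0,0,-0.388,-0.605,-0.671,0,1],
  [0,0,-0.388,-0.605,-0.671,0,1],
  [0,0,-0.388,-0.605,-0.671,0,1],
  [0,0,-0.388,-0.605,-0.671,0,1],
  [0,0,-0.388,-0.605,-0.671,0,1],
  [0,0,-0.388,-0.605,-0.671,0,1],
  [0,0,-0.388,-0.605,-0.671,0,1],
  [0,0,-0.388,-0.605,-0.671,0.1,1],
  [0,0,-0.388,-0.605,-0.671,0.1,1],
  [0,0,-0.388,-0.605,-0.671,0.1,1],
  [0,0,-0.388,-0.605,-0.671,0.1,1],
  [0,0,-0.388,-0.605,-0.671,0.1,1],
], force=40)

```text
time_s: 2.6
ee_pos: [0.5435, -0.2717, 0.1332]
ee_rot: [-0.0, 1.0, -0.0, 0.001]
wrist_force: [-0.4, 0.8, 1.1]
gripper_width: 0.0852
gripper_force: 0.0
```

Request:
send_rows([
  [0,0,0,0.001,0,0.06,1],
  [0,0,0,0.001,0,0.1,1],
  [0,0,0,0.001,0,0.121,1],
  [0,0,0,0.001,0,0.121,1],
  [0,0,0,0.001,0,0.121,0],
  [0,0,0,0.001,0,0.121,0],
  [0,0,0,0.001,0,0.121,0],
  [0,0,0,0.001,0,0.121,0],
  [0,0,0,0.001,0,0.121,0],
  [0,0,0,0.001,0,0.121,0],
  [0,0,0,0.001,0,0.08,0],
  [0,0,0,0.001,0,0.03,0],
  [0,0,0,0.001,0,-0.02,0],
  [0,0,0,0.001,0,-0.02,0],
])

```text
time_s: 4.35
ee_pos: [0.5433, -0.2722, 0.1554]
ee_rot: [-0.0, 1.0, -0.001, 0.003]
wrist_force: [-0.0, -0.3, -4.6]
gripper_width: 0.0449
gripper_force: 43.6
```

Run:
```python
from h import *
p,d,c=snap('wrist'); save('w1.png',p); print(sensors.read_state()['qpos'].round(2))
```

```text
[ 0.03  0.51  0.51  1.75 -0.3   0.96  2.23]
```

View pics/w1.png

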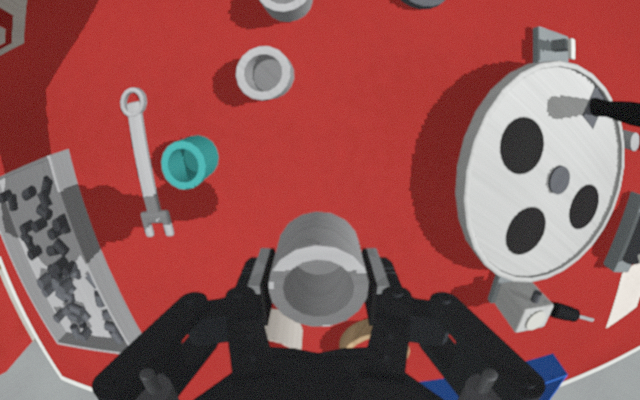

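The wrist view shows the sleeve held squarely between the pads at (320,285). The pads and handle are clear at right.

Request:
send_rows([
  [0,0,0,-0.01,0.05,0,0],
  [0,0,0,-0.02,0.1,0,0],
  [0,0,0,-0.03,0.15,0,0],
  [0,0,0,-0.04,0.2,0,0],
  [0,0,0,-0.0435,0.2253,0,0],
  [0,0,0,-0.0435,0.2253,0.04,0],
  [0,0,0,-0.0435,0.2253,0.08,0],
  [0,0,0,-0.0435,0.2253,0.095,0],
  [0,0,0,-0.0435,0.2253,0.1025,0],
  [0,0,0,-0.0435,0.2253,0.1025,0],
  [0,0,0,-0.0435,0.2253,0.1025,0],
  [0,0,0,-0.0435,0.2253,0.1025,0.8],
  [0,0,0,-0.0435,0.2253,0.1025,0.8],
  [0,0,0,-0.0435,0.2253,0.1025,0.8],
  [0,0,0,-0.0435,0.2253,0.06,0.8],
  [0,0,0,-0.0435,0.2253,0,1],
  [0,0,0,-0.0435,0.2253,0,1],
])

```text
time_s: 6.52
ee_pos: [0.5873, -0.0465, 0.1556]
ee_rot: [0.0, 1.0, 0.0, 0.003]
wrist_force: [-0.8, -0.1, -0.4]
gripper_width: 0.0859
gripper_force: 0.0
```

```bash
cat > see.py <<'E'
from fit import *
def see():
    """sleeves (top ring, z-grouped) from both cameras"""
    for n in('top','scene'):
        p,d,c=snap(n); P=cloud(d,c); z=P[...,2]; g=p.astype(int)
        np.savez(n+'1.npz',p=p,P=P)
        box=(P[...,0]>.3)&(P[...,0]<.85)&(P[...,1]>-.6)&(P[...,1]<.5)
        for lo,hi in((.038,.05),(.076,.09)):
            for m in comps(box&(z>lo)&(z<hi)&(np.ptp(g,axis=2)<40)&(g.sum(2)>220),12):
                q=P[m][:,:2].astype(np.float32); (x,y),r=cv2.minEnclosingCircle(q)
                if .019<r<.028: print(n,lo,'sleeve?',round(x,4),round(y,4),round(r,4),m.sum())
        r=np.hypot(P[...,0]-.5275,P[...,1]+.0146)
        k=(r<.13)&(z>.114)&(z<.13); 
        if k.any(): q=P[k].mean(0); print(n,'handle',q.round(4),np.degrees(np.arctan2(q[1]+.0146,q[0]-.5275)).round(1))
        for k in comps((r<.105)&(g.sum(2)<210)&(z<.052)&(z>.034),60):
            (x,y),rr=cv2.minEnclosingCircle(P[k][:,:2].astype(np.float32)); print(n,'pad',round(x,4),round(y,4),round(rr,4))
if __name__=='__main__': see()
E
python3 see.py
```

```text
top pad 0.4953 -0.0745 0.0271
scene 0.038 sleeve? 0.3655 -0.3016 0.0245 76
scene 0.038 sleeve? 0.4427 -0.3196 0.0229 60
scene 0.038 sleeve? 0.7064 -0.0201 0.0206 33
scene 0.038 sleeve? 0.7411 -0.3143 0.0264 43
scene 0.076 sleeve? 0.5826 -0.0477 0.0238 128
scene handle [0.4426 0.0308 0.1194] 151.9
scene pad 0.495 -0.0748 0.0282
scene pad 0.5583 0.0446 0.0277
scene pad 0.5875 -0.0479 0.028
```

Request:
send_rows([
  [0,0,0,0.147,-0.273,0,1],
  [0,0,0,0.147,-0.273,0,1],
  [0,0,0,0.147,-0.273,0,1],
  [0,0,0,0.147,-0.273,0,1],
  [0,0,0,0.147,-0.273,0,1],
  [0,0,0,0.147,-0.273,0,1],
  [0,0,0,0.147,-0.273,0.05,1],
  [0,0,0,0.147,-0.273,0.1,1],
  [0,0,0,0.147,-0.273,0.143,1],
  [0,0,0,0.147,-0.273,0.143,1],
  [0,0,0,0.147,-0.273,0.143,0],
  [0,0,0,0.147,-0.273,0.143,0],
  [0,0,0,0.147,-0.273,0.143,0],
  [0,0,0,0.147,-0.273,0.143,0],
  [0,0,0,0.147,-0.273,0.143,0],
  [0,0,0,0.147,-0.273,0.143,0],
  [0,0,0,0.147,-0.273,0.1,0],
  [0,0,0,0.147,-0.273,0.05,0],
  [0,0,0,0.147,-0.273,0,0],
  [0,0,0,0.147,-0.273,0,0],
])

```text
time_s: 9.12
ee_pos: [0.4397, -0.32, 0.1554]
ee_rot: [-0.0, 1.0, -0.001, 0.003]
wrist_force: [-0.3, 0.9, -4.2]
gripper_width: 0.0452
gripper_force: 43.6
```

Run:
```python
from h import *
for n in('top','scene'):
    p,d,c=snap(n); P=cloud(d,c); k=np.abs(P[...,0]-.5275)+np.abs(P[...,1]+.0146); 
    v,u=np.unravel_index(np.argmin(np.where(d>0,k,9)),k.shape); print(n,u,v)
    if n=='scene': save('c3.png',cv2.resize(p[v-65:v+65,u-75:u+75],None,fx=4,fy=4,interpolation=cv2.INTER_CUBIC))
```

```text
top 302 212
scene 335 204
```

View pics/c3.png

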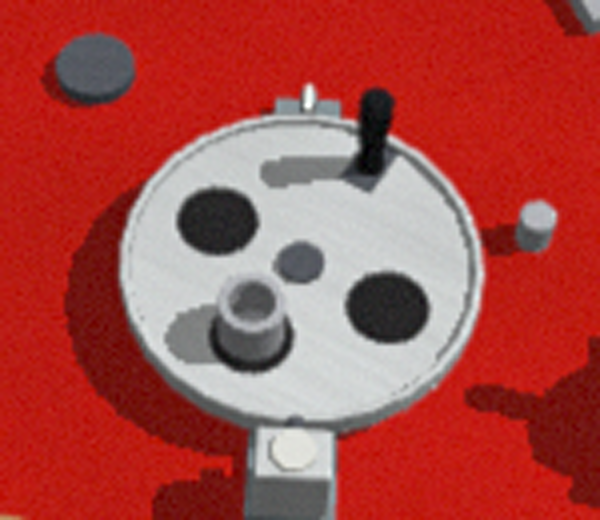

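The crop shows the sleeve on its pad, about 3–4 mm towards the robot. I'll measure the held sleeve's offset in the wrist camera before placing it.

```bash
cat > held.py <<'E'
from fit import *
def wcloud():
    s=sensors.read_state(); c=optics.get_calibration('wrist'); p,d=optics.snapshot('wrist')
    v,u=np.mgrid[0:400,0:640]; x=(u-c['cx'])/c['fx']; y=(v-c['cy'])/c['fy']; r=np.hypot(x,y)+1e-9
    t=np.tan(np.minimum(r,1.45)); P=np.stack([x/r*t*d,y/r*t*d,d],-1)@rot(c['attitude']).T+np.array(c['xyz'])
    P[d<=0]=9; return p,P,s
if __name__=='__main__':
    np.set_printoptions(precision=4,suppress=True)
    p,P,s=wcloud(); e=s['ee_pos']; D=P-e; g=p.astype(int)
    m=(np.hypot(D[...,0],D[...,1])<.045)&(D[...,2]>-.03)&(D[...,2]<.06)
    print(np.histogram(D[m][:,2],bins=np.arange(-.03,.061,.005)))
    q=D[m]; 
    for lo,hi in((.015,.03),(.02,.035),(.025,.035)):
        k=m&(D[...,2]>lo)&(D[...,2]<hi)&(g.min(2)>90)&(np.abs(D[...,1])<.022); a=D[k]
        if len(a)>5: print(lo,len(a),a.min(0),a.max(0),cv2.minEnclosingCircle(a[:,:2].astype(np.float32)))
    v,u=np.nonzero(m); print(u.min(),u.max(),v.min(),v.max())
E
python3 held.py
```

```text
(array([   0,    0,    0,    2,  742,  561,  601,  820, 1016, 1112, 1237,
       3086, 1957,  666,  447,  779,  969, 2106]), array([-0.03 , -0.025, -0.02 , -0.015, -0.01 , -0.005,  0.   ,  0.005,
        0.01 ,  0.015,  0.02 ,  0.025,  0.03 ,  0.035,  0.04 ,  0.045,
        0.05 ,  0.055,  0.06 ]))
0.015 4330 [-0.0238 -0.022   0.015 ] [0.0227 0.0212 0.03  ] ((-0.00035443741944618523, -0.0007033757283352315), 0.023777075111865997)
0.02 4965 [-0.0238 -0.022   0.02  ] [0.0227 0.0212 0.0317] ((-0.00035443741944618523, -0.0007033757283352315), 0.023777075111865997)
0.025 4063 [-0.0238 -0.022   0.025 ] [0.0227 0.0212 0.0317] ((-0.0003953239065594971, -0.0007125679403543472), 0.023801878094673157)
204 440 215 356
```

Request:
send_rows([
  [0,0,0,-0.01,0.05,0,0],
  [0,0,0,-0.021,0.1,0,0],
  [0,0,0,-0.034,0.15,0,0],
  [0,0,0,-0.045,0.2,0,0],
  [0,0,0,-0.056,0.2465,0,0],
  [0,0,0,-0.056,0.2465,0.04,0],
  [0,0,0,-0.056,0.2465,0.08,0],
  [0,0,0,-0.056,0.2465,0.095,0],
  [0,0,0,-0.056,0.2465,0.1015,0],
  [0,0,0,-0.056,0.2465,0.1015,0],
  [0,0,0,-0.056,0.2465,0.1015,0],
])

```text
time_s: 10.65
ee_pos: [0.4946, -0.0727, 0.0505]
ee_rot: [-0.0, 1.0, 0.0, 0.001]
wrist_force: [0.7, 0.8, -3.6]
gripper_width: 0.0447
gripper_force: 44.0
```

Request:
send_rows([
  [0,0,0,-0.001,0,0.001,0],
  [0,0,0,-0.001,0,0.001,0],
  [0,0,0,-0.001,0,0.001,0.6],
  [0,0,0,-0.001,0,0.001,0.75],
  [0,0,0,-0.001,0,0.001,0.8],
  [0,0,0,-0.001,0,0.001,0.8],
  [0,0,0,-0.001,0,-0.03,0.8],
  [0,0,0,-0.001,0,-0.08,1],
  [0,0,0,0,0,-0.13,1],
  [0,0,0,0,0,-0.15,1],
  [0,0,0,0,0,-0.15,1],
])

```text
time_s: 12.02
ee_pos: [0.4948, -0.0725, 0.2011]
ee_rot: [-0.0, 1.0, 0.0, 0.001]
wrist_force: [-0.5, 0.1, -0.2]
gripper_width: 0.0855
gripper_force: 0.0
```

```bash
cat > wsee.py <<'E'
from held import *
def wsee(n=None,zs=((.070,.088),(.034,.046))):
    p,P,s=wcloud(); z=P[...,2]; g=p.astype(int); print('ee',s['ee_pos'].round(4))
    if n: save(n,p)
    r=np.hypot(P[...,0]-.5275,P[...,1]+.0146)
    for k in comps((r<.11)&(g.sum(2)<210)&(abs(z-.04)<.012),150):
        q=P[k]; (x,y),rr=cv2.minEnclosingCircle(q[:,:2].astype(np.float32)); print('dark',round(x,4),round(y,4),round(rr,4),q[:,2].mean().round(4),k.sum())
    for k in comps((r<.12)&(z>.072)&(z<.1)&(g.min(2)>80),100):
        q=P[k]; t=q[q[:,2]>np.percentile(q[:,2],95)-.006]; (x,y),rr=cv2.minEnclosingCircle(t[:,:2].astype(np.float32)); v,u=np.nonzero(k); print('sleeve',round(x,4),round(y,4),round(rr,4),np.percentile(q[:,2],95).round(4),k.sum(),'px',int(u.mean()),int(v.mean()))
if __name__=='__main__':
    import sys; wsee(sys.argv[1] if len(sys.argv)>1 else None)
E
python3 wsee.py w2.png; python3 see.py | grep scene
```

```text
ee [ 0.4948 -0.0725  0.2011]
dark 0.4949 -0.0757 0.0277 0.0407 329
dark 0.5563 0.0457 0.0275 0.0407 1494
sleeve 0.4954 -0.0745 0.0234 0.081 1166 px 317 190
sleeve 0.5828 -0.0459 0.0235 0.0811 969 px 345 272
scene 0.038 sleeve? 0.3659 -0.3027 0.0231 76
scene 0.038 sleeve? 0.705 -0.0173 0.0233 39
scene 0.076 sleeve? 0.4968 -0.0749 0.0238 122
scene 0.076 sleeve? 0.5843 -0.0449 0.0242 123
scene handle [0.4424 0.0291 0.1194] 152.8
scene pad 0.5577 0.0463 0.028
scene pad 0.5876 -0.0462 0.0272
```

View pics/w2.png

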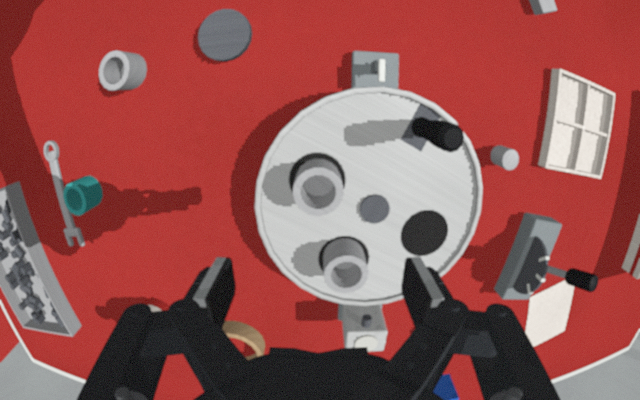

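Request:
send_rows([
  [0,0,0,-0.045,0.014,0,1],
  [0,0,0,-0.0885,0.027,0,1],
  [0,0,0,-0.0885,0.027,0.05,1],
  [0,0,0,-0.0885,0.027,0.1,1],
  [0,0,0,-0.0885,0.027,0.15,1],
  [0,0,0,-0.0885,0.027,0.15,1],
  [0,0,0,-0.0885,0.027,0.15,0],
  [0,0,0,-0.0885,0.027,0.15,0],
  [0,0,0,-0.0885,0.027,0.15,0],
  [0,0,0,-0.0885,0.027,0.15,0],
  [0,0,0,-0.0885,0.027,0.15,0],
  [0,0,0,-0.0885,0.027,0.144,0],
  [0,0,0,-0.0925,0.0265,0.144,0],
  [0,0,0,-0.0925,0.0265,0.144,0],
  [0,0,0,-0.0925,0.0265,0.15,0],
  [0,0,0,-0.0925,0.0265,0.15,0.6],
  [0,0,0,-0.0925,0.0265,0.15,0.75],
  [0,0,0,-0.0925,0.0265,0.15,0.8],
  [0,0,0,-0.0925,0.0265,0.1,0.8],
  [0,0,0,-0.0925,0.0265,0.05,1],
])

```text
time_s: 14.68
ee_pos: [0.5862, -0.0462, 0.1508]
ee_rot: [0.0, 1.0, -0.0, -0.001]
wrist_force: [1.1, 0.0, 0.2]
gripper_width: 0.0835
gripper_force: 0.0
```

```bash
python3 wsee.py;  python3 see.py
```

```text
ee [ 0.5862 -0.0462  0.1508]
dark 0.4429 0.0228 0.0138 0.044 256
dark 0.4969 -0.0673 0.0261 0.0405 270
dark 0.5565 0.0459 0.028 0.0406 2829
dark 0.5854 -0.0455 0.0277 0.0407 511
sleeve 0.4955 -0.0744 0.0232 0.0809 1851 px 278 87
sleeve 0.5861 -0.0473 0.0234 0.0809 1724 px 318 210
top 0.076 sleeve? 0.4975 -0.0733 0.0225 43
scene 0.038 sleeve? 0.3621 -0.2974 0.0218 32
scene 0.038 sleeve? 0.3693 -0.3057 0.0219 45
scene 0.038 sleeve? 0.7062 -0.0174 0.0233 41
scene 0.076 sleeve? 0.5032 -0.073 0.0207 49
scene 0.076 sleeve? 0.5879 -0.0468 0.024 119
scene handle [0.4419 0.0287 0.1195] 153.2
scene pad 0.5571 0.0446 0.0281
scene pad 0.5877 -0.0462 0.0269
```

Request:
send_rows([
  [0,0,0,0.2207,-0.256,0,1],
  [0,0,0,0.2207,-0.256,0,1],
  [0,0,0,0.2207,-0.256,0,1],
  [0,0,0,0.2207,-0.256,0,1],
  [0,0,0,0.2207,-0.256,0,1],
  [0,0,0,0.2207,-0.256,0,1],
  [0,0,0,0.2207,-0.256,0.05,1],
  [0,0,0,0.2207,-0.256,0.1,1],
  [0,0,0,0.2207,-0.256,0.14,1],
  [0,0,0,0.2207,-0.256,0.14,1],
  [0,0,0,0.2207,-0.256,0.14,0],
  [0,0,0,0.2207,-0.256,0.14,0],
  [0,0,0,0.2207,-0.256,0.14,0],
  [0,0,0,0.2207,-0.256,0.14,0],
  [0,0,0,0.2207,-0.256,0.14,0],
  [0,0,0,0.2207,-0.256,0.14,0],
  [0,0,0,0.2207,-0.256,0.1,0],
  [0,0,0,0.2207,-0.256,0.05,0],
  [0,0,0,0.2207,-0.256,0,0],
  [0,0,0,0.2207,-0.256,0,0],
])

```text
time_s: 17.32
ee_pos: [0.3676, -0.3029, 0.1535]
ee_rot: [-0.0, 1.0, -0.001, 0.003]
wrist_force: [-0.0, 0.5, -4.5]
gripper_width: 0.0449
gripper_force: 43.8
```

```bash
python3 held.py|tail -3;python3 see.py | grep -v 0.038
```

```text
0.02 4745 [-0.0266 -0.022   0.02  ] [0.0198 0.0212 0.0303] ((-0.003559843171387911, 0.0003390905330888927), 0.024621425196528435)
0.025 3877 [-0.0263 -0.022   0.025 ] [0.0198 0.0212 0.0303] ((-0.003399419132620096, -0.0009678250644356012), 0.023660758510231972)
203 439 209 356
top 0.076 sleeve? 0.6895 -0.0105 0.0199 40
top 0.076 sleeve? 0.5967 -0.0502 0.0193 30
top 0.076 sleeve? 0.585 -0.0459 0.0224 47
top 0.076 sleeve? 0.4962 -0.0735 0.0231 78
top handle [0.4395 0.0309 0.1201] 152.7
top pad 0.5592 0.0452 0.0267
scene 0.076 sleeve? 0.4957 -0.0749 0.0239 115
scene 0.076 sleeve? 0.5867 -0.0483 0.0246 131
scene handle [0.4424 0.0288 0.1195] 153.0
scene pad 0.5579 0.0463 0.0277
scene pad 0.5879 -0.0457 0.0276
```

Request:
send_rows([
  [0,0,0,-0.024,0.044,0,0],
  [0,0,0,-0.048,0.087,0,0],
  [0,0,0,-0.073,0.131,0,0],
  [0,0,0,-0.097,0.174,0,0],
  [0,0,0,-0.121,0.218,0,0],
  [0,0,0,-0.145,0.262,0,0],
  [0,0,0,-0.17,0.305,0,0],
  [0,0,0,-0.194,0.349,0,0],
  [0,0,0,-0.194,0.349,0,0],
  [0,0,0,-0.194,0.349,0.04,0],
  [0,0,0,-0.194,0.349,0.08,0],
  [0,0,0,-0.194,0.349,0.095,0],
  [0,0,0,-0.194,0.349,0.102,0],
  [0,0,0,-0.194,0.349,0.102,0],
  [0,0,0,-0.194,0.349,0.102,0.6],
  [0,0,0,-0.194,0.349,0.102,0.75],
  [0,0,0,-0.194,0.349,0.102,0.8],
  [0,0,0,-0.194,0.349,0.06,0.8],
  [0,0,0,-0.194,0.349,0,1],
  [0,0,0,-0.194,0.349,-0.04,1],
])

```text
time_s: 19.98
ee_pos: [0.5602, 0.0469, 0.1923]
ee_rot: [-0.0, 1.0, 0.0, 0.001]
wrist_force: [-0.4, 0.8, -0.9]
gripper_width: 0.0851
gripper_force: 0.0
```

```bash
python3 wsee.py;  python3 see.py | grep -v 0.038
```

```text
ee [0.5602 0.0469 0.1923]
dark 0.4934 -0.0741 0.0277 0.0407 294
dark 0.5571 0.0449 0.0277 0.0406 289
dark 0.5854 -0.0473 0.0278 0.0408 360
sleeve 0.4933 -0.0734 0.0238 0.0811 1222 px 184 121
sleeve 0.5565 0.0441 0.0233 0.0811 1267 px 316 189
sleeve 0.5852 -0.0491 0.0233 0.0811 1073 px 217 218
top 0.076 sleeve? 0.5903 -0.0424 0.0215 37
top 0.076 sleeve? 0.4942 -0.0722 0.0233 70
top handle [0.4414 0.0329 0.1193] 151.1
scene 0.076 sleeve? 0.4955 -0.074 0.0237 114
scene 0.076 sleeve? 0.5582 0.0441 0.0233 122
scene 0.076 sleeve? 0.5865 -0.0491 0.0236 126
scene 0.076 sleeve? 0.688 -0.0215 0.0205 100
scene pad 0.5601 0.0438 0.0279
scene pad 0.5868 -0.0479 0.028
```

Request:
send_rows([
  [0,0,0.084,0,0,-0.05,1],
  [0,0,0.168,0,0.05,-0.08,1],
  [0,0,0.168,-0.01,0.1,-0.08,1],
  [0,0,0.168,-0.02,0.14,-0.08,1],
  [0,0,0.168,-0.035,0.19,-0.08,1],
  [0,0,0.168,-0.035,0.19,-0.08,1],
  [0,0,0.168,-0.035,0.19,-0.08,1],
])

```text
time_s: 21.0
ee_pos: [0.5946, 0.2364, 0.2684]
ee_rot: [0.084, 0.996, -0.001, -0.001]
wrist_force: [-1.0, -0.3, -0.4]
gripper_width: 0.085
gripper_force: 0.0
```

```bash
cat > lev.py <<'E'
from held import *
def lev(n=None):
    p,P,s=wcloud(); z=P[...,2]; g=p.astype(int); print('ee',s['ee_pos'].round(4))
    if n: save(n,p)
    b=np.hypot(P[...,0]-.617,P[...,1]-.234)<.11
    h=max(comps(b&(z>.024)&(z<.036)&(g.max(2)-g.min(2)<40),100),key=lambda a:a.sum()); print('housing',cv2.minAreaRect(P[h][:,:2].astype(np.float32)),h.sum())
    k=b&(z>.08)&(z<.17)&(g.sum(2)<200); q=P[k]; print('handle',len(q),q.mean(0),q.min(0),q.max(0))
    c=q.mean(0); v=np.linalg.svd(q-c)[2][0]; v*=np.sign(v[2]); print(v, 'at z=.035:',c+v*(.035-c[2])/v[2])
    k=b&(z>.09)&(g.sum(2)<200)
    for lo in np.arange(.08,.16,.01):
        a=P[k&(z>lo)&(z<lo+.01)]; 
        if len(a)>5: print(round(lo,3),len(a),a[:,:2].min(0),a[:,:2].max(0))
    k=b&(z>.05)&(z<.085)&(g.sum(2)>=200); a=P[k]; print('quad',a.mean(0),a.min(0),a.max(0))
if __name__=='__main__':
    import sys; np.set_printoptions(precision=4,suppress=True); lev(sys.argv[1] if len(sys.argv)>1 else None)
E
python3 lev.py w3.png
```

```text
ee [0.5946 0.2364 0.2684]
housing ((0.6157381534576416, 0.2344605028629303), (0.059671737253665924, 0.1280742585659027), 80.87495422363281) 3568
handle 380 [0.5819 0.2398 0.1443] [0.5726 0.2304 0.1399] [0.5936 0.2494 0.1476]
[ 0.9012 -0.3287  0.2824] at z=.035: [0.2332 0.367  0.035 ]
0.14 378 [0.5726 0.2304] [0.5936 0.2494]
quad [0.608  0.2175 0.0694] [0.5745 0.2085 0.0504] [0.649  0.2245 0.0794]
```

View pics/w3.png

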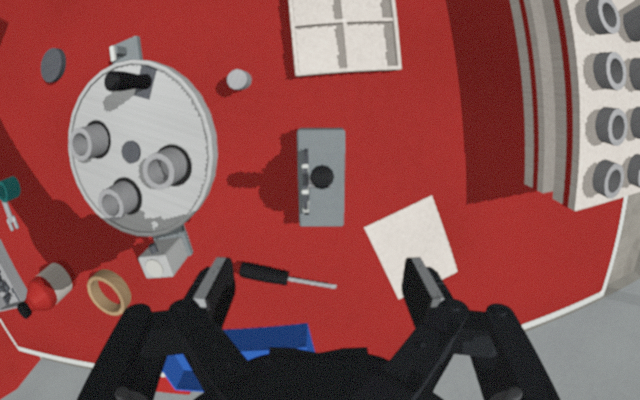

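The view shows the lever handle end at (322,177), the quadrant with its white ticks at (305,180), and the sleeves in place. The lever measures about 1.0 rad. I grip the handle and bring it upright.

Request:
send_rows([
  [0,0,0,0.007,0.0015,0.05,0.8],
  [0,0,0,0.007,0.0015,0.1,0.8],
  [0,0,0,0.007,0.0015,0.14,0.8],
  [0,0,0,0.007,0.0015,0.159,0.8],
  [0,0,0,0.007,0.0015,0.159,0.8],
  [0,0,0,0.007,0.0015,0.159,0],
  [0,0,0,0.007,0.0015,0.159,0],
  [0,0,0,0.007,0.0015,0.159,0],
  [0,0,0,0.007,0.0015,0.159,0],
  [0,0,0,0.007,0.0015,0.159,0],
  [0,0,0,0,0.0015,0.1575,0],
  [0,0,0,-0.007,0.0015,0.156,0],
  [0,0,0,-0.014,0.0015,0.1555,0],
  [0,0,0,-0.021,0.0015,0.155,0],
  [0,0,0,-0.021,0.0015,0.155,0],
  [0,0,0,-0.021,0.0015,0.155,0],
])

```text
time_s: 23.05
ee_pos: [0.6155, 0.236, 0.1151]
ee_rot: [0.083, 0.997, 0.001, -0.0]
wrist_force: [-0.2, 5.0, -1.2]
gripper_width: 0.0209
gripper_force: 40.2
```

Request:
send_rows([
  [0,0,0,0,0,0,0.6],
  [0,0,0,0,0,0,0.8],
  [0,0,0,0,0,0,0.8],
  [0,0,0,0,0,-0.05,0.8],
  [0,0,0,0.02,0,-0.1,0.8],
  [0,0,0,0.02,0,-0.15,0.8],
  [0,0,0,0.02,0,-0.15,0.8],
  [0,0,0,0.02,0,-0.15,0.8],
])

```text
time_s: 24.05
ee_pos: [0.5959, 0.2382, 0.2643]
ee_rot: [0.084, 0.996, -0.0, -0.0]
wrist_force: [-0.1, 0.3, -0.3]
gripper_width: 0.0685
gripper_force: 0.0
```

```bash
python3 lev.py
python3 - <<'E'
from fit import *
for n in('top','scene'):
    p,d,c=snap(n); P=cloud(d,c); z=P[...,2]; g=p.astype(int)
    k=(np.hypot(P[...,0]-.6,P[...,1]-.234)<.07)&(z>.1)&(z<.17)&(g.sum(2)<180); q=P[k]
    for lo in(.1,.115,.13,.142):
        a=q[(q[:,2]>lo)&(q[:,2]<lo+.015)]; print(n,lo,len(a),a.mean(0) if len(a) else '')
p=p
E
```

```text
ee [0.5959 0.2382 0.2643]
housing ((0.6162790060043335, 0.23421074450016022), (0.06027621030807495, 0.1288740038871765), 80.88312530517578) 3208
handle 538 [0.605  0.2362 0.1437] [0.5972 0.2263 0.1088] [0.6171 0.2456 0.1519]
[ 0.2855 -0.0299  0.9579] at z=.035: [0.5726 0.2396 0.035 ]
0.11 30 [0.5994 0.2285] [0.6051 0.244 ]
0.12 43 [0.599  0.2276] [0.6052 0.2455]
0.13 46 [0.5981 0.2271] [0.6046 0.2454]
0.14 315 [0.5972 0.2263] [0.6171 0.2456]
0.15 102 [0.6005 0.2269] [0.6162 0.2452]
quad [0.6088 0.2192 0.0696] [0.5744 0.2091 0.0504] [0.648  0.2386 0.0813]
top 0.1 1 [0.61250064 0.22607288 0.11108361]
top 0.115 7 [0.60650073 0.22706381 0.12262181]
top 0.13 10 [0.60574364 0.2319035  0.13740896]
top 0.142 31 [0.60786105 0.23392933 0.14873783]
scene 0.1 9 [0.61945205 0.23190825 0.11236518]
scene 0.115 29 [0.61848272 0.23158507 0.12323915]
scene 0.13 34 [0.61642758 0.23139986 0.1382252 ]
scene 0.142 60 [0.61148402 0.23409167 0.14863899]
```

The lever still leans about 0.07 rad towards free, so I regrip it and bring it on.

Request:
send_rows([
  [0,0,0,-0.013,0,0.05,0.8],
  [0,0,0,-0.013,0,0.1,0.8],
  [0,0,0,-0.013,0,0.14,0.8],
  [0,0,0,-0.013,0,0.151,0.8],
  [0,0,0,-0.013,0,0.151,0.8],
  [0,0,0,-0.013,0,0.151,0],
  [0,0,0,-0.013,0,0.151,0],
  [0,0,0,-0.013,0,0.151,0],
  [0,0,0,-0.013,0,0.151,0],
  [0,0,0,-0.013,0,0.151,0],
  [0,0,0,-0.013,0,0.151,0],
  [0,0,0,-0.018,0,0.151,0],
  [0,0,0,-0.0225,0,0.151,0],
  [0,0,0,-0.0225,0,0.151,0],
  [0,0,0,-0.0225,0,0.151,0],
  [0,0,0,-0.0225,0,0.151,0.6],
  [0,0,0,-0.0225,0,0.151,0.8],
  [0,0,0,-0.02,0,0.11,0.8],
  [0,0,0,0,0,0.05,0.8],
  [0,0,0,0,0,0,0.8],
], force=80)

```text
time_s: 26.7
ee_pos: [0.5953, 0.2385, 0.2669]
ee_rot: [0.084, 0.997, 0.0, 0.0]
wrist_force: [0.6, -0.5, -0.1]
gripper_width: 0.0682
gripper_force: 0.0
```

```bash
python3 lev.py w4.png|grep -v quad
```

```text
ee [0.5953 0.2385 0.2669]
housing ((0.6160321831703186, 0.23425377905368805), (0.06013323739171028, 0.1288391351699829), 81.08409118652344) 3002
handle 597 [0.6132 0.2349 0.1422] [0.6058 0.2242 0.1107] [0.6272 0.2446 0.1518]
[ 0.3216 -0.0474  0.9457] at z=.035: [0.5767 0.2403 0.035 ]
0.11 47 [0.6061 0.2263] [0.6141 0.2439]
0.12 58 [0.6058 0.2265] [0.6134 0.2438]
0.13 73 [0.6065 0.2255] [0.6139 0.2446]
0.14 265 [0.6067 0.2242] [0.6272 0.2442]
0.15 154 [0.6086 0.2258] [0.6258 0.2437]
```

Now upright: the handle's side is vertical and its end is over the pivot. Next is the crank.

```bash
python3 see.py|grep -E "handle|0.076"
python3 - <<'E'
from h import *
plan([(.441,.0314,.20,90,.8,1),(.441,.0314,.094,90,.8,1),(.441,.0314,.094,90,0,5)])
E
```

```text
top 0.076 sleeve? 0.6865 -0.0171 0.0232 46
top 0.076 sleeve? 0.5852 -0.0488 0.0225 59
top 0.076 sleeve? 0.5576 0.0447 0.0229 73
top 0.076 sleeve? 0.4919 -0.0736 0.0218 42
top handle [0.4407 0.0318 0.1192] 151.9
scene 0.076 sleeve? 0.495 -0.0716 0.0245 116
scene 0.076 sleeve? 0.558 0.0448 0.0239 118
scene 0.076 sleeve? 0.5871 -0.0499 0.0232 126
scene handle [0.4431 0.0314 0.1192] 151.4
15
[[0.003,0.004,-0.034,0.024,-0.046,0.013,0.8],[0.003,0.004,-0.067,0.048,-0.092,0.027,0.8],[0.003,0.004,-0.101,0.072,-0.138,0.04,0.8],[0.003,0.004,-0.134,0.096,-0.184,0.053,0.8],[0.002,0.004,-0.168,0.12,-0.23,0.066,0.8],[0.002,0.004,-0.168,0.12,-0.23,0.066,0.8],[0.002,0.004,-0.168,0.12,-0.231,0.119,0.8],[0.002,0.004,-0.168,0.12,-0.231,0.172,0.8],[0.002,0.004,-0.168,0.12,-0.231,0.172,0.8],[0.002,0.004,-0.168,0.12,-0.231,0.172,0.0],[0.002,0.004,-0.168,0.12,-0.231,0.172,0.0],[0.002,0.004,-0.168,0.12,-0.231,0.172,0.0],[0.002,0.004,-0.168,0.12,-0.231,0.172,0.0],[0.002,0.004,-0.168,0.12,-0.231,0.172,0.0],[0.002,0.004,-0.168,0.12,-0.231,0.172,0.0]]
```

Request:
send_rows([
  [0,0,-0.034,0.024,-0.046,0.013,0.8],
  [0,0,-0.067,0.048,-0.092,0.027,0.8],
  [0,0,-0.1,0.072,-0.138,0.04,0.8],
  [0,0,-0.134,0.096,-0.184,0.053,0.8],
  [0,0,-0.168,0.12,-0.23,0.066,0.8],
  [0,0,-0.168,0.12,-0.231,0.066,0.8],
  [0,0,-0.168,0.12,-0.231,0.12,0.8],
  [0,0,-0.168,0.12,-0.231,0.172,0.8],
  [0,0,-0.168,0.12,-0.231,0.172,0.8],
  [0,0,-0.168,0.12,-0.231,0.172,0],
  [0,0,-0.168,0.12,-0.231,0.172,0],
  [0,0,-0.168,0.12,-0.231,0.172,0],
  [0,0,-0.168,0.12,-0.231,0.172,0],
  [0,0,-0.168,0.12,-0.231,0.172,0],
  [0,0,-0.168,0.12,-0.231,0.172,0],
], force=70)

```text
time_s: 28.72
ee_pos: [0.4406, 0.0309, 0.0945]
ee_rot: [-0.0, 1.0, 0.001, 0.002]
wrist_force: [-1.1, 0.3, 16.1]
gripper_width: 0.0198
gripper_force: 67.9
```

```bash
cat > arc.py <<'E'
from h import *
import sys
a0,a1,n=map(float,sys.argv[1:4]); n=int(n)
f=lambda a:np.array([.5275+.098*np.cos(np.radians(a)),-.0146+.098*np.sin(np.radians(a))])
s=sensors.read_state(); e=s['ee_pos']; R0=rot(s['ee_rot']); print(e.round(4), R0[:,1].round(3),'angle',np.degrees(np.arctan2(e[1]+.0146,e[0]-.5275)).round(1),np.hypot(e[1]+.0146,e[0]-.5275).round(4),s['qpos'].round(2))
print([[round(float(x),3) for x in (R0.T@np.r_[f(a0+(a1-a0)*i/n)-e[:2],.0])[:2]] for i in range(1,n+1)])
E
python3 arc.py 152 255 20
```

```text
[0.4406 0.0309 0.0945] [-0.     1.     0.001] angle 152.4 0.0981 [-0.61  0.33  0.54  2.19 -0.27  0.68  1.69]
[[0.003, -0.007], [0.006, -0.016], [0.009, -0.024], [0.01, -0.033], [0.011, -0.042], [0.011, -0.05], [0.01, -0.059], [0.009, -0.068], [0.006, -0.076], [0.003, -0.085], [-0.001, -0.093], [-0.005, -0.1], [-0.011, -0.107], [-0.016, -0.114], [-0.023, -0.12], [-0.03, -0.125], [-0.037, -0.13], [-0.045, -0.134], [-0.053, -0.138], [-0.061, -0.14]]
```

Request:
send_rows([
  [0,0,0,0.003,-0.007,-0.001,0],
  [0,0,0,0.006,-0.016,-0.001,0],
  [0,0,0,0.009,-0.024,-0.001,0],
  [0,0,0,0.01,-0.033,-0.001,0],
  [0,0,0,0.011,-0.042,-0.001,0],
  [0,0,0,0.011,-0.05,-0.001,0],
  [0,0,0,0.01,-0.059,-0.001,0],
  [0,0,0,0.009,-0.068,-0.001,0],
  [0,0,0,0.006,-0.076,-0.001,0],
  [0,0,0,0.003,-0.085,-0.001,0],
  [0,0,0,-0.001,-0.093,-0.001,0],
  [0,0,0,-0.005,-0.1,-0.001,0],
  [0,0,0,-0.011,-0.107,-0.001,0],
  [0,0,0,-0.016,-0.114,-0.001,0],
  [0,0,0,-0.023,-0.12,-0.001,0],
  [0,0,0,-0.03,-0.125,-0.001,0],
  [0,0,0,-0.037,-0.13,-0.001,0],
  [0,0,0,-0.045,-0.134,-0.001,0],
  [0,0,0,-0.053,-0.138,-0.001,0],
  [0,0,0,-0.061,-0.14,-0.001,0],
])

```text
time_s: 31.22
ee_pos: [0.5008, -0.1098, 0.0938]
ee_rot: [-0.0, 1.0, -0.0, -0.0]
wrist_force: [-0.6, -0.3, -0.1]
gripper_width: -0.0002
gripper_force: 0.5
```

```bash
python3 arc.py 255 360 20; python3 see.py | grep 0.076
```

```text
[ 0.5008 -0.1098  0.0938] [-0.  1. -0.] angle -105.7 0.0988 [-0.29  0.45  0.54  2.02 -0.34  0.76  2.03]
[[-0.01, -0.001], [-0.019, -0.003], [-0.028, -0.003], [-0.037, -0.002], [-0.046, -0.001], [-0.055, 0.001], [-0.063, 0.004], [-0.071, 0.008], [-0.079, 0.012], [-0.086, 0.017], [-0.093, 0.023], [-0.1, 0.03], [-0.105, 0.037], [-0.11, 0.044], [-0.115, 0.052], [-0.118, 0.06], [-0.121, 0.069], [-0.123, 0.077], [-0.124, 0.086], [-0.125, 0.095]]
top 0.076 sleeve? 0.5935 -0.0164 0.0233 58
top 0.076 sleeve? 0.5312 0.0548 0.0229 57
scene 0.076 sleeve? 0.461 -0.0153 0.024 114
scene 0.076 sleeve? 0.5297 0.0544 0.024 118
scene 0.076 sleeve? 0.594 -0.015 0.0242 124
scene 0.076 sleeve? 0.6875 -0.0216 0.0208 98
```

The handle slipped out of the pads near 250°, but the shut fingers pushed it to about 270°. The sleeves moved with the table and are still on their pads. I'll regrip with the fingers closing tangentially and turn the tool with the handle.

Request:
send_rows([
  [0,0,0,0.004,0,0,0],
  [0,0,0,0.004,0,-0.05,0],
  [0,0,0.17,0.004,0,-0.1,0.5],
  [0,0,0.34,-0.01,0,-0.1,0.7],
  [0,0,0.51,-0.027,-0.003,-0.1,0.7],
  [0,0,0.68,-0.027,-0.003,-0.1,0.7],
  [0,0,0.85,-0.027,-0.003,-0.1,0.7],
  [0,0,1.02,-0.027,-0.003,-0.1,0.7],
  [0,0,1.19,-0.027,-0.003,-0.1,0.7],
  [0,0,1.36,-0.027,-0.003,-0.1,0.7],
  [0,0,1.53,-0.027,-0.003,-0.1,0.7],
  [0,0,1.571,-0.027,-0.003,-0.1,0.7],
  [0,0,1.571,-0.027,-0.003,-0.1,0.7],
])

```text
time_s: 32.95
ee_pos: [0.527, -0.1123, 0.1938]
ee_rot: [0.706, 0.708, -0.0, -0.0]
wrist_force: [0.3, 0.2, -0.2]
gripper_width: 0.0597
gripper_force: 0.0
```

```bash
cat > hnd.py <<'E'
from held import *
def hnd(n=None):
    p,P,s=wcloud(); z=P[...,2]; g=p.astype(int); e=s['ee_pos']
    if n: save(n,p)
    r=np.hypot(P[...,0]-.5275,P[...,1]+.0146)
    k=(r<.128)&(r>.07)&(z>.112)&(z<.127)&(g.sum(2)<220)
    m=max(comps(k,15),key=lambda a:a.sum()); q=P[m]; (x,y),rr=cv2.minEnclosingCircle(q[:,:2].astype(np.float32))
    print('handle',round(x,4),round(y,4),round(rr,4),q[:,2].max(),'ang',np.degrees(np.arctan2(y+.0146,x-.5275)).round(1),np.hypot(y+.0146,x-.5275).round(4))
    for k in comps((r<.12)&(z>.072)&(z<.1)&(g.min(2)>80),100):
        q=P[k]; t=q[q[:,2]>np.percentile(q[:,2],95)-.006]; (x,y),rr=cv2.minEnclosingCircle(t[:,:2].astype(np.float32)); print('sleeve',round(x,4),round(y,4),round(rr,4),'ang',np.degrees(np.arctan2(y+.0146,x-.5275)).round(1),np.hypot(y+.0146,x-.5275).round(4))
    print('ee',e.round(4),rot(s['ee_rot'])[:,1].round(3),'j7',s['qpos'][6].round(2))
if __name__=='__main__':
    import sys; hnd(sys.argv[1] if len(sys.argv)>1 else None)
E
python3 hnd.py w5.png; python3 see.py|grep handle
```

```text
handle 0.5265 -0.1124 0.0124 0.12149624605432924 ang -90.6 0.0978
sleeve 0.5277 0.0512 0.0225 ang 89.9 0.0658
sleeve 0.4598 -0.0159 0.0233 ang -178.9 0.0677
sleeve 0.5928 -0.0148 0.0232 ang -0.2 0.0653
ee [ 0.527  -0.1123  0.1938] [ 1.     0.003 -0.   ] j7 0.56
scene handle [ 0.5295 -0.1124  0.1194] -88.8
```

Request:
send_rows([
  [0,0,0,0,0,0.05,0.7],
  [0,0,0,0,0,0.1,0.7],
  [0,0,0,0,0,0.1,0.7],
  [0,0,0,0,0,0.1,0],
  [0,0,0,0,0,0.1,0],
  [0,0,0,0,0,0.1,0],
  [0,0,0,0,0,0.1,0],
  [0,0,0,0,0,0.1,0],
], force=90)

```text
time_s: 34.1
ee_pos: [0.5285, -0.1127, 0.0958]
ee_rot: [0.707, 0.707, 0.001, 0.001]
wrist_force: [-0.9, -1.0, 13.3]
gripper_width: 0.0194
gripper_force: 87.6
```

```bash
cat > arc2.py <<'E'
from h import *
import sys
a1,n=map(float,sys.argv[1:3]); n=int(n)
s=sensors.read_state(); e=s['ee_pos']; R0=rot(s['ee_rot']); c=np.array([.5275,-.0146,e[2]]); d=e-c; r=np.hypot(d[0],d[1]); a0=np.degrees(np.arctan2(d[1],d[0]))%360
print(e.round(4),'a0',a0.round(1),'r',r.round(4),'j7',s['qpos'][6].round(2))
if a1<a0-20: a1+=360
rows=[]
for i in range(1,n+1):
    t=np.radians((a1-a0)*i/n); b=np.radians(a0)+t; rr=r+(.098-r)*i/n
    x=R0.T@(c+[rr*np.cos(b),rr*np.sin(b),0]-e); rows.append([0,0,round(-t,2)]+[round(float(v),3)+0. for v in x[:2]]+[0,0])
print(str(rows).replace(' ',''))
E
python3 arc2.py 400 20
```

```text
[ 0.5285 -0.1127  0.0958] a0 270.6 r 0.0981 j7 0.67
[[0,0,np.float64(-0.11),0.001,0.011,0,0],[0,0,np.float64(-0.23),0.003,0.022,0,0],[0,0,np.float64(-0.34),0.006,0.033,0,0],[0,0,np.float64(-0.45),0.01,0.043,0,0],[0,0,np.float64(-0.56),0.016,0.052,0,0],[0,0,np.float64(-0.68),0.022,0.061,0,0],[0,0,np.float64(-0.79),0.03,0.069,0,0],[0,0,np.float64(-0.9),0.038,0.077,0,0],[0,0,np.float64(-1.02),0.047,0.083,0,0],[0,0,np.float64(-1.13),0.057,0.088,0,0],[0,0,np.float64(-1.24),0.067,0.092,0,0],[0,0,np.float64(-1.36),0.078,0.095,0,0],[0,0,np.float64(-1.47),0.089,0.097,0,0],[0,0,np.float64(-1.58),0.1,0.097,0,0],[0,0,np.float64(-1.69),0.111,0.096,0,0],[0,0,np.float64(-1.81),0.122,0.094,0,0],[0,0,np.float64(-1.92),0.132,0.091,0,0],[0,0,np.float64(-2.03),0.143,0.086,0,0],[0,0,np.float64(-2.15),0.152,0.081,0,0],[0,0,np.float64(-2.26),0.161,0.074,0,0]]
```

Request:
send_rows([
  [0,0,-0.11,0.001,0.011,0,0],
  [0,0,-0.23,0.003,0.022,0,0],
  [0,0,-0.34,0.006,0.033,0,0],
  [0,0,-0.45,0.01,0.043,0,0],
  [0,0,-0.56,0.016,0.052,0,0],
  [0,0,-0.68,0.022,0.061,0,0],
  [0,0,-0.79,0.03,0.069,0,0],
  [0,0,-0.9,0.038,0.077,0,0],
  [0,0,-1.02,0.047,0.083,0,0],
  [0,0,-1.13,0.057,0.088,0,0],
  [0,0,-1.24,0.067,0.092,0,0],
  [0,0,-1.36,0.078,0.095,0,0],
  [0,0,-1.47,0.089,0.097,0,0],
  [0,0,-1.58,0.1,0.097,0,0],
  [0,0,-1.69,0.111,0.096,0,0],
  [0,0,-1.81,0.122,0.094,0,0],
  [0,0,-1.92,0.132,0.091,0,0],
  [0,0,-1.92,0.132,0.091,0,0],
])

```text
time_s: 36.35
ee_pos: [0.6191, 0.0213, 0.0959]
ee_rot: [-0.175, 0.984, 0.0, 0.001]
wrist_force: [-1.4, 5.8, 7.5]
gripper_width: 0.0193
gripper_force: 88.2
```

```bash
python3 arc2.py 400 2|head -1; python3 see.py|grep 0.076
```

```text
[0.6191 0.0213 0.0959] a0 21.4 r 0.0984 j7 2.04
top 0.076 sleeve? 0.5503 -0.0756 0.0228 77
top 0.076 sleeve? 0.4618 -0.0268 0.0194 28
top 0.076 sleeve? 0.4578 -0.0429 0.0211 35
scene 0.076 sleeve? 0.4637 -0.0415 0.0232 59
scene 0.076 sleeve? 0.551 -0.076 0.024 121
```

Request:
send_rows([
  [0,0,0,0,0,0,0.7],
  [0,0,0,0,0,0,0.7],
  [0,0,0,0,0,-0.05,0.7],
  [0,0,0.18,0,0,-0.07,0.7],
  [0,0,0.36,0,0,-0.07,0.7],
  [0,0,0.54,0,0,-0.07,0.7],
  [0,0,0.72,0,0,-0.07,0.7],
  [0,0,0.9,0,0,-0.07,0.7],
  [0,0,1.08,0,0,-0.07,0.7],
  [0,0,1.26,0,0,-0.07,0.7],
  [0,0,1.44,0,0,-0.07,0.7],
  [0,0,1.62,0,0,-0.07,0.7],
  [0,0,1.8,0,0,-0.07,0.7],
  [0,0,1.98,0,0,-0.07,0.7],
  [0,0,2.16,0,0,-0.07,0.7],
  [0,0,2.34,0,0,-0.07,0.7],
  [0,0,2.52,0,0,-0.07,0.7],
  [0,0,2.7,0,0,-0.07,0.7],
  [0,0,2.88,0,0,-0.07,0.7],
  [0,0,3.06,0,0,-0.07,0.7],
])

```text
time_s: 38.95
ee_pos: [0.6183, 0.0195, 0.1642]
ee_rot: [0.978, 0.211, 0.0, 0.0]
wrist_force: [0.5, 0.4, 0.8]
gripper_width: 0.0596
gripper_force: 0.0
```

```bash
python3 hnd.py; python3 see.py|grep -E "handle|0.076|pad"
```

```text
handle 0.6194 0.0194 0.0112 0.12162674129240267 ang 20.3 0.098
sleeve 0.5486 -0.0748 0.023 ang -70.7 0.0638
sleeve 0.4672 -0.0342 0.0215 ang -162.0 0.0634
ee [0.6183 0.0195 0.1642] [ 0.412 -0.911  0.   ] j7 -0.66
top 0.076 sleeve? 0.55 -0.076 0.0229 77
top 0.076 sleeve? 0.5045 0.0488 0.022 54
top 0.076 sleeve? 0.4611 -0.0363 0.0228 63
top handle [0.6179 0.0197 0.1197] 20.8
scene 0.076 sleeve? 0.4621 -0.0371 0.025 113
scene 0.076 sleeve? 0.5502 -0.0774 0.0235 123
scene 0.076 sleeve? 0.6927 -0.014 0.0204 83
scene handle [0.6202 0.0183 0.1196] 19.5
```

Request:
send_rows([
  [0,0,0,0,0,0.04,0.7],
  [0,0,0,0,0,0.069,0.7],
  [0,0,0,0,0,0.069,0.7],
  [0,0,0,0,0,0.069,0],
  [0,0,0,0,0,0.069,0],
  [0,0,0,0,0,0.069,0],
  [0,0,0,0,0,0.069,0],
  [0,0,0,0,0,0.069,0],
])

```text
time_s: 40.1
ee_pos: [0.6192, 0.0195, 0.0964]
ee_rot: [0.977, 0.214, 0.001, 0.0]
wrist_force: [-0.3, 1.9, 11.3]
gripper_width: 0.0194
gripper_force: 87.7
```

```bash
python3 arc2.py 130 19 | sed 's/np.float64//g'
```

```text
[0.6192 0.0195 0.0964] a0 20.4 r 0.0979 j7 -0.6
[[0,0,(-0.1),0.0,-0.01,0,0],[0,0,(-0.2),0.0,-0.02,0,0],[0,0,(-0.3),-0.002,-0.029,0,0],[0,0,(-0.4),-0.005,-0.039,0,0],[0,0,(-0.5),-0.009,-0.048,0,0],[0,0,(-0.6),-0.013,-0.057,0,0],[0,0,(-0.7),-0.018,-0.065,0,0],[0,0,(-0.81),-0.025,-0.073,0,0],[0,0,(-0.91),-0.032,-0.08,0,0],[0,0,(-1.01),-0.039,-0.086,0,0],[0,0,(-1.11),-0.047,-0.091,0,0],[0,0,(-1.21),-0.056,-0.096,0,0],[0,0,(-1.31),-0.065,-0.1,0,0],[0,0,(-1.41),-0.075,-0.103,0,0],[0,0,(-1.51),-0.084,-0.104,0,0],[0,0,(-1.61),-0.094,-0.105,0,0],[0,0,(-1.71),-0.104,-0.105,0,0],[0,0,(-1.81),-0.114,-0.104,0,0],[0,0,(-1.91),-0.123,-0.102,0,0]]
```

Request:
send_rows([
  [0,0,-0.1,0,-0.01,0,0],
  [0,0,-0.2,0,-0.02,0,0],
  [0,0,-0.3,-0.002,-0.029,0,0],
  [0,0,-0.4,-0.005,-0.039,0,0],
  [0,0,-0.5,-0.009,-0.048,0,0],
  [0,0,-0.6,-0.013,-0.057,0,0],
  [0,0,-0.7,-0.018,-0.065,0,0],
  [0,0,-0.81,-0.025,-0.073,0,0],
  [0,0,-0.91,-0.032,-0.08,0,0],
  [0,0,-1.01,-0.039,-0.086,0,0],
  [0,0,-1.11,-0.047,-0.091,0,0],
  [0,0,-1.21,-0.056,-0.096,0,0],
  [0,0,-1.31,-0.065,-0.1,0,0],
  [0,0,-1.41,-0.075,-0.103,0,0],
  [0,0,-1.51,-0.084,-0.104,0,0],
  [0,0,-1.61,-0.094,-0.105,0,0],
  [0,0,-1.71,-0.104,-0.105,0,0],
  [0,0,-1.81,-0.114,-0.104,0,0],
  [0,0,-1.91,-0.123,-0.102,0,0],
  [0,0,-1.91,-0.123,-0.102,0,0],
])

```text
time_s: 42.6
ee_pos: [0.4648, 0.0607, 0.0963]
ee_rot: [0.389, 0.921, 0.001, 0.001]
wrist_force: [-1.5, 1.0, 13.5]
gripper_width: 0.0194
gripper_force: 89.1
```

```bash
python3 arc2.py 179.5 9 | sed 's/np.float64//g'; python3 see.py|grep -E "handle|0.076|pad"
```

```text
[0.4648 0.0607 0.0963] a0 129.8 r 0.098 j7 0.91
[[0,0,(-0.1),0.0,-0.009,0,0],[0,0,(-0.19),0.0,-0.019,0,0],[0,0,(-0.29),-0.002,-0.028,0,0],[0,0,(-0.39),-0.004,-0.037,0,0],[0,0,(-0.48),-0.008,-0.046,0,0],[0,0,(-0.58),-0.012,-0.055,0,0],[0,0,(-0.67),-0.017,-0.063,0,0],[0,0,(-0.77),-0.022,-0.07,0,0],[0,0,(-0.87),-0.029,-0.077,0,0]]
top 0.076 sleeve? 0.6864 -0.0119 0.0203 62
top 0.076 sleeve? 0.4746 -0.0568 0.0222 47
scene 0.076 sleeve? 0.4749 -0.0577 0.0249 112
scene 0.076 sleeve? 0.5696 -0.069 0.024 116
scene 0.076 sleeve? 0.5778 0.0282 0.0235 123
scene handle [0.4707 0.0561 0.121 ] 128.8
scene pad 0.5705 -0.0682 0.0276
scene pad 0.5797 0.0276 0.0277
```

Request:
send_rows([
  [0,0,-0.1,0,-0.009,0,0],
  [0,0,-0.19,0,-0.019,0,0],
  [0,0,-0.29,-0.002,-0.028,0,0],
  [0,0,-0.39,-0.004,-0.037,0,0],
  [0,0,-0.48,-0.008,-0.046,0,0],
  [0,0,-0.58,-0.012,-0.055,0,0],
  [0,0,-0.67,-0.017,-0.063,0,0],
  [0,0,-0.77,-0.022,-0.07,0,0],
  [0,0,-0.87,-0.029,-0.077,0,0],
  [0,0,-0.87,-0.029,-0.077,0,0],
  [0,0,-0.87,-0.029,-0.077,0,0],
])

```text
time_s: 44.08
ee_pos: [0.4302, -0.0134, 0.0963]
ee_rot: [-0.035, 0.999, 0.0, 0.002]
wrist_force: [-1.8, 2.4, 17.9]
gripper_width: 0.0194
gripper_force: 89.7
```

```bash
python3 arc2.py 179.5 2 |head -1; python3 see.py|grep -E "handle|0.076|pad"
python3 - <<'E'
from h import *
f=np.load('scene1.npz'); p=f['p']; save('c5.png',cv2.resize(p[139:269,260:410],None,fx=4,fy=4,interpolation=cv2.INTER_CUBIC))
E
```

```text
[ 0.4302 -0.0134  0.0963] a0 179.3 r 0.0974 j7 1.81
top 0.076 sleeve? 0.5956 -0.0157 0.0234 55
top 0.076 sleeve? 0.5272 -0.0823 0.0225 48
scene 0.076 sleeve? 0.5271 -0.084 0.0252 115
scene 0.076 sleeve? 0.5258 0.0514 0.0244 123
scene 0.076 sleeve? 0.596 -0.0173 0.0238 127
scene handle [ 0.4363 -0.0158  0.1207] -179.3
scene pad 0.5952 -0.0156 0.0279
```

View pics/c5.png

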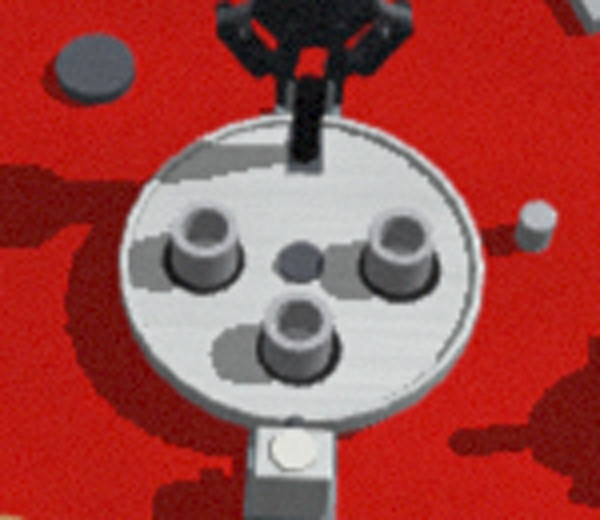

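All three sleeves stand on their pads, with the handle at the pointer (310,120). I release the handle, then lock the brake.

Request:
send_rows([
  [0,0,0,0,0,0,0.4],
  [0,0,0,0,0,0,0.5],
  [0,0,0,0,0,0,0.5],
  [0,0,0,0,0,-0.05,0.5],
  [0,0,0,0,0,-0.11,0.5],
  [0,0,0,0,0,-0.11,0.5],
])

```text
time_s: 44.92
ee_pos: [0.4307, -0.0135, 0.2084]
ee_rot: [-0.035, 0.999, 0.001, 0.003]
wrist_force: [-0.6, 1.1, -1.2]
gripper_width: 0.0424
gripper_force: 0.0
```

```bash
python3 hnd.py
python3 - <<'E'
from h import *
plan([(.5714,.2417,.2,80.5,0,0),(.5714,.2417,.11,80.5,0,2)])
E
```

```text
handle 0.4264 -0.0149 0.0113 0.12179209128301569 ang -179.8 0.1011
sleeve 0.5244 -0.0831 0.0229 ang -92.6 0.0685
sleeve 0.5255 0.0345 0.0141 ang 92.3 0.0492
sleeve 0.5939 -0.0159 0.0237 ang -1.1 0.0664
ee [ 0.4307 -0.0135  0.2084] [-0.069  0.998  0.001] j7 1.67
10
[[0.001,0.003,0.039,-0.027,0.041,0.001,0.0],[0.001,0.003,0.078,-0.053,0.082,0.002,0.0],[0.001,0.003,0.118,-0.08,0.122,0.004,0.0],[0.001,0.003,0.157,-0.106,0.163,0.005,0.0],[0.001,0.003,0.196,-0.133,0.204,0.006,0.0],[0.001,0.003,0.235,-0.159,0.245,0.007,0.0],[0.001,0.003,0.235,-0.159,0.245,0.052,0.0],[0.001,0.003,0.235,-0.159,0.244,0.097,0.0],[0.001,0.003,0.235,-0.159,0.244,0.097,0.0],[0.001,0.003,0.235,-0.159,0.244,0.097,0.0]]
```

Request:
send_rows([
  [0,0,0.039,-0.027,0.041,0,0],
  [0,0,0.078,-0.053,0.082,0,0],
  [0,0,0.118,-0.08,0.122,0,0],
  [0,0,0.157,-0.106,0.163,0,0],
  [0,0,0.196,-0.133,0.204,0,0],
  [0,0,0.235,-0.159,0.245,0,0],
  [0,0,0.235,-0.159,0.244,0.05,0],
  [0,0,0.235,-0.159,0.244,0.097,0],
  [0,0,0.235,-0.159,0.244,0.097,0],
  [0,0,0.235,-0.159,0.244,0.097,0],
], force=40)

```text
time_s: 46.22
ee_pos: [0.5711, 0.2407, 0.1088]
ee_rot: [0.083, 0.997, 0.0, 0.0]
wrist_force: [0.2, -0.4, 1.1]
gripper_width: -0.0002
gripper_force: 0.0
```

Request:
send_rows([
  [0,0,0,-0.01,0,0,0],
  [0,0,0,-0.02,0,0,0],
  [0,0,0,-0.028,0,0,0],
  [0,0,0,-0.036,0,0.003,0],
  [0,0,0,-0.043,0,0.006,0],
  [0,0,0,-0.048,0,0.01,0],
  [0,0,0,-0.053,0,0.013,0],
  [0,0,0,-0.058,0,0.016,0],
  [0,0,0,-0.058,0,0.016,0],
])

```text
time_s: 47.35
ee_pos: [0.628, 0.231, 0.0914]
ee_rot: [0.083, 0.997, -0.0, 0.0]
wrist_force: [-1.1, -0.7, -0.7]
gripper_width: 0.0002
gripper_force: 0.1
```

Request:
send_rows([
  [0,0,0,-0.003,0,0,0],
  [0,0,0,-0.006,0,0,0],
  [0,0,0,-0.009,0,0,0],
  [0,0,0,-0.009,0,0,0],
])

```text
time_s: 47.85
ee_pos: [0.6368, 0.2297, 0.0917]
ee_rot: [0.083, 0.997, -0.0, -0.0]
wrist_force: [-2.7, -0.0, -1.8]
gripper_width: -0.0001
gripper_force: 1.3
```

Run:
```python
from fit import *
np.set_printoptions(precision=4,suppress=True)
for n in('top','scene'):
    p,d,c=snap(n); P=cloud(d,c); z=P[...,2]; g=p.astype(int)
    if n=='scene': save('c6.png',cv2.resize(p[160:290,380:480],None,fx=4,fy=4,interpolation=cv2.INTER_CUBIC))
    k=(abs(P[...,1]-.228)<.03)&(P[...,0]>.645)&(P[...,0]<.75)&(z>.06)&(z<.17)&(g.sum(2)<180)
    for m in comps(k,5): q=P[m]; print(n,m.sum(),q.min(0),q.max(0))
```

```text
scene 188 [0.6454 0.2091 0.0991] [0.6901 0.258  0.1695]
scene 6 [0.6454 0.2348 0.1024] [0.6471 0.2385 0.1184]
```

View pics/c6.png

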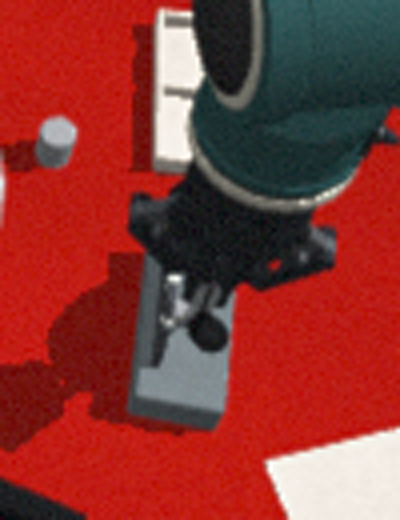

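The lever is leaning far towards +x, the lock side (handle end at (208,335) in the crop). I push on to the stop.

Request:
send_rows([
  [0,0,0,-0.002,0,0,0],
  [0,0,0,-0.004,0,0,0],
  [0,0,0,-0.005,0,0,0],
  [0,0,0,-0.005,0,0,0],
])

```text
time_s: 48.45
ee_pos: [0.6416, 0.2289, 0.0917]
ee_rot: [0.083, 0.997, -0.0, -0.0]
wrist_force: [-4.2, 0.4, -3.3]
gripper_width: 0.0
gripper_force: 1.9
```

Request:
send_rows([
  [0,0,0,-0.002,0,0,0],
  [0,0,0,-0.003,0,0,0],
  [0,0,0,-0.003,0,0,0],
])

```text
time_s: 48.82
ee_pos: [0.643, 0.2289, 0.0914]
ee_rot: [0.083, 0.997, -0.0, -0.002]
wrist_force: [-15.9, -0.0, 1.0]
gripper_width: -0.0
gripper_force: 7.4
```

Request:
send_rows([
  [0,0,0,-0.002,0,0,0],
  [0,0,0,-0.002,0,0,0],
])

```text
time_s: 49.08
ee_pos: [0.6436, 0.2288, 0.0911]
ee_rot: [0.082, 0.997, -0.0, -0.003]
wrist_force: [-25.0, -0.4, 7.4]
gripper_width: -0.0002
gripper_force: 12.6
```

Request:
send_rows([
  [0,0,0,0.02,0,0,0],
  [0,0,0,0.04,0,-0.03,0],
  [0,0,0,0.06,0,-0.08,0.5],
  [0,0,0,0.06,0,-0.13,1],
  [0,0,0,0.06,0,-0.18,1],
  [0,0,0,0.06,0,-0.18,1],
])

```text
time_s: 49.82
ee_pos: [0.5896, 0.2384, 0.2766]
ee_rot: [0.083, 0.997, 0.002, 0.004]
wrist_force: [-0.1, 0.3, -0.5]
gripper_width: 0.0721
gripper_force: 0.0
```

```bash
python3 - <<'E'
from held import *
np.set_printoptions(precision=4,suppress=True)
p,P,s=wcloud(); z=P[...,2]; g=p.astype(int)
k=(abs(P[...,1]-.228)<.03)&(P[...,0]>.63)&(P[...,0]<.72)&(z>.07)&(z<.15)&(g.sum(2)<200); q=P[k]; print(len(q),q.min(0),q.max(0))
E
python3 see.py|grep -E "handle|0.0[37]"
python3 - <<'E'
from h import *
for n in ('top','scene'):
    P=np.load(n+'1.npz')['P']; p=np.load(n+'1.npz')['p'].astype(int); z=P[...,2]
    k=(abs(P[...,1]-.228)<.025)&(P[...,0]>.63)&(P[...,0]<.72)&(z>.07)&(z<.14)&(p.sum(2)<200); q=P[k]; print(n,len(q),q.min(0),q.max(0))
    m=(abs(P[...,0]-.42)<.09)&(abs(P[...,1]-.298)<.09)&(z>.012)&(z<.035)&(p[...,2]>90)&(np.hypot(P[...,0]-.47,P[...,1]-.153)>.03); print('tray',cv2.minAreaRect(P[m][:,:2].astype(np.float32)))
E
```

```text
711 [0.6545 0.2128 0.0928] [0.6938 0.2369 0.1291]
top 0.076 sleeve? 0.5947 -0.0157 0.0229 53
top 0.076 sleeve? 0.5345 -0.1067 0.0236 72
top 0.076 sleeve? 0.525 0.0522 0.0231 59
top handle [ 0.4287 -0.0145  0.1191] 180.0
scene 0.038 sleeve? 0.7058 -0.0135 0.0195 34
scene 0.076 sleeve? 0.5352 -0.1087 0.0247 115
scene 0.076 sleeve? 0.5267 0.0511 0.025 122
scene 0.076 sleeve? 0.5955 -0.0162 0.0241 127
scene handle [ 0.4315 -0.0145  0.1194] 179.9
scene pad 0.5273 -0.076 0.0265
top 54 [0.66718786 0.21341559 0.09517825] [0.69530218 0.23444896 0.13212106]
tray ((0.41768375039100647, 0.23552270233631134), (0.13436847925186157, 0.032661810517311096), 7.217176914215088)
scene 82 [0.63414988 0.20978537 0.07338685] [0.69670211 0.23049657 0.12943278]
tray ((0.4183354675769806, 0.2963225543498993), (0.13612891733646393, 0.1396109014749527), 84.99239349365234)
```

The lever is at its lock stop (end at x≈0.69, as the geometry gives). The (0.527,-0.083) sleeve was knocked aside to (0.535,-0.108) after the turn was complete, and it still stands on the table. Next is the tray, starting with the sleeve at (0.526,0.0515).

Run:
```python
from h import *
plan([(.526,.0515,.14,85.7,.85,1),(.526,.0515,.053,85.7,.85,1),(.526,.0515,.053,85.7,0,5),(.526,.0515,.15,85.7,0,1)])
```

```text
18
[[0,0,-0.018,0.006,-0.039,0.026,0.85],[0,0,-0.036,0.012,-0.078,0.053,0.85],[0,0,-0.055,0.018,-0.116,0.079,0.85],[0,0,-0.073,0.024,-0.155,0.105,0.85],[0,0,-0.091,0.03,-0.194,0.131,0.85],[0,0,-0.091,0.03,-0.194,0.131,0.85],[0,0,-0.091,0.03,-0.194,0.175,0.85],[0,0,-0.091,0.03,-0.194,0.218,0.85],[0,0,-0.091,0.03,-0.194,0.218,0.85],[0,0,-0.091,0.03,-0.194,0.218,0.0],[0,0,-0.091,0.03,-0.194,0.218,0.0],[0,0,-0.091,0.03,-0.194,0.218,0.0],[0,0,-0.091,0.03,-0.194,0.218,0.0],[0,0,-0.091,0.03,-0.194,0.218,0.0],[0,0,-0.091,0.03,-0.194,0.218,0.0],[0,0,-0.091,0.03,-0.194,0.17,0.0],[0,0,-0.091,0.03,-0.194,0.121,0.0],[0,0,-0.091,0.03,-0.194,0.121,0.0]]
```

Request:
send_rows([
  [0,0,-0.018,0.006,-0.039,0.026,0.85],
  [0,0,-0.036,0.012,-0.078,0.053,0.85],
  [0,0,-0.055,0.018,-0.116,0.079,0.85],
  [0,0,-0.073,0.024,-0.155,0.105,0.85],
  [0,0,-0.091,0.03,-0.194,0.131,0.85],
  [0,0,-0.091,0.03,-0.194,0.131,0.85],
  [0,0,-0.091,0.03,-0.194,0.175,0.85],
  [0,0,-0.091,0.03,-0.194,0.218,0.85],
  [0,0,-0.091,0.03,-0.194,0.218,0.85],
  [0,0,-0.091,0.03,-0.194,0.218,0],
  [0,0,-0.091,0.03,-0.194,0.218,0],
  [0,0,-0.091,0.03,-0.194,0.218,0],
  [0,0,-0.091,0.03,-0.194,0.218,0],
  [0,0,-0.091,0.03,-0.194,0.218,0],
], force=40)

```text
time_s: 51.72
ee_pos: [0.5269, 0.052, 0.0557]
ee_rot: [0.037, 0.999, 0.0, 0.001]
wrist_force: [-0.4, -0.5, 7.6]
gripper_width: 0.0448
gripper_force: 40.5
```

Run:
```python
from h import *
plan([(.526,.0515,.15,85.7,0,1),(.4536,.3270,.15,85.7,0,1),(.4536,.3270,.05,85.7,0,0),(.4536,.3270,.025,85.7,0,2)])
```

```text
15
[[0.001,0.003,0,0,0,-0.047,0.0],[0.001,0.003,0,0.001,0,-0.094,0.0],[0.001,0.003,0,0.001,0,-0.094,0.0],[0.001,0.003,0,0.016,0.044,-0.094,0.0],[0.001,0.003,0,0.032,0.089,-0.094,0.0],[0.001,0.003,0,0.047,0.134,-0.094,0.0],[0.001,0.003,0,0.062,0.179,-0.094,0.0],[0.001,0.003,0,0.078,0.224,-0.094,0.0],[0.001,0.003,0,0.093,0.269,-0.094,0.0],[0.001,0.003,0,0.093,0.269,-0.094,0.0],[0.001,0.003,0,0.094,0.269,-0.044,0.0],[0.001,0.003,0,0.094,0.269,0.006,0.0],[0.001,0.003,0,0.094,0.269,0.031,0.0],[0.001,0.003,0,0.094,0.269,0.031,0.0],[0.001,0.003,0,0.094,0.269,0.031,0.0]]
```

Request:
send_rows([
  [0,0,0,0,0,-0.047,0],
  [0,0,0,0,0,-0.094,0],
  [0,0,0,0,0,-0.094,0],
  [0,0,0,0.016,0.044,-0.094,0],
  [0,0,0,0.032,0.089,-0.094,0],
  [0,0,0,0.047,0.134,-0.094,0],
  [0,0,0,0.062,0.179,-0.094,0],
  [0,0,0,0.078,0.224,-0.094,0],
  [0,0,0,0.093,0.269,-0.094,0],
  [0,0,0,0.094,0.269,-0.094,0],
  [0,0,0,0.094,0.269,-0.044,0],
  [0,0,0,0.094,0.269,0,0],
  [0,0,0,0.094,0.269,0.0,0],
])

```text
time_s: 53.35
ee_pos: [0.4506, 0.325, 0.0515]
ee_rot: [0.038, 0.999, -0.002, -0.002]
wrist_force: [-0.4, 0.3, -1.8]
gripper_width: 0.0449
gripper_force: 42.8
```

```bash
python3 - <<'E'
from held import *
p,P,s=wcloud(); save('w7.png',p); print(s['ee_pos'].round(4)); z=P[...,2]; g=p.astype(int)
m=(abs(P[...,0]-.42)<.085)&(abs(P[...,1]-.298)<.085)&(z>.011)&(z<.026)&(g.min(2)>100); print(m.sum(),cv2.minAreaRect(P[m][:,:2].astype(np.float32)),np.percentile(z[m],95))
E
python3 held.py|tail -2
```

```text
[0.4506 0.325  0.0515]
7908 ((0.4179290235042572, 0.29712435603141785), (0.1352783441543579, 0.1347641497850418), 85.76860046386719) 0.01784724808771577
0.025 278 [-0.0248 -0.0219  0.025 ] [0.0192 0.0208 0.0264] ((-0.003115798346698284, -0.0010092160664498806), 0.0224484633654356)
203 440 207 355
```

View pics/w7.png

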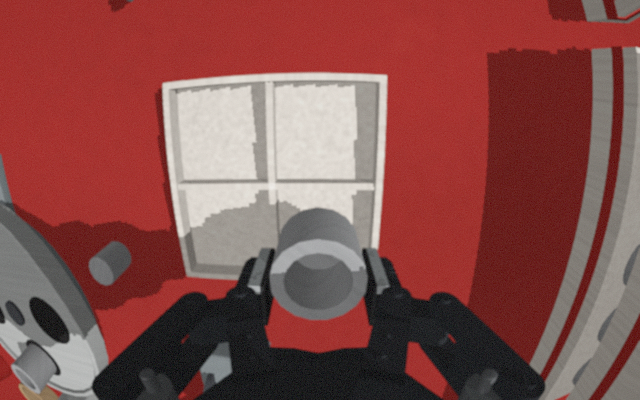

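The wrist view shows the held sleeve over the far-left cell (320,265). The tray is confirmed at (0.418,0.297) with wall tops at 18 mm. I adjust by 5 mm and lower.

Request:
send_rows([
  [0,0,0,-0.0055,0.0035,0,0],
  [0,0,0,-0.0055,0.0035,0.015,0],
  [0,0,0,-0.0055,0.0035,0.025,0],
  [0,0,0,-0.0055,0.0035,0.0305,0],
  [0,0,0,-0.0055,0.0035,0.0305,0],
  [0,0,0,-0.0055,0.0035,0.0305,0],
])

```text
time_s: 54.2
ee_pos: [0.4579, 0.33, 0.0235]
ee_rot: [0.037, 0.999, 0.0, 0.0]
wrist_force: [-0.4, -0.2, -3.6]
gripper_width: 0.0443
gripper_force: 43.0
```

Request:
send_rows([
  [0,0,0,0.0015,-0.0015,0.0035,0],
  [0,0,0,0.0015,-0.0015,0.0035,0],
  [0,0,0,0.0015,-0.0015,0.0035,0.6],
  [0,0,0,0.0015,-0.0015,0.0035,0.75],
  [0,0,0,0.0015,-0.0015,0.0035,0.75],
  [0,0,0,0.0015,-0.0015,-0.04,0.8],
  [0,0,0,0.0015,-0.0015,-0.1,0.85],
  [0,0,0,0.0015,-0.0015,-0.13,0.85],
  [0,0,0,0.0015,-0.0015,-0.13,0.85],
  [0,0,0,0.0015,-0.0015,-0.13,0.85],
])

```text
time_s: 55.45
ee_pos: [0.4558, 0.3285, 0.1527]
ee_rot: [0.037, 0.999, -0.0, -0.0]
wrist_force: [0.5, -0.2, -0.9]
gripper_width: 0.0728
gripper_force: 0.0
```

```bash
cat > tr.py <<'E'
from fit import *
from held import wcloud
def tr(P,p,n):
    z=P[...,2]; g=p.astype(int)
    for k in comps((abs(P[...,0]-.42)<.08)&(abs(P[...,1]-.298)<.08)&(z>.036)&(z<.056),20):
        q=P[k]; (x,y),rr=cv2.minEnclosingCircle(q[:,:2].astype(np.float32)); print(n,'tray sleeve',round(x,4),round(y,4),round(rr,4),np.percentile(q[:,2],90).round(4))
p,P,s=wcloud(); tr(P,p,'wrist')
for n in('top','scene'): tr(np.load(n+'1.npz')['P'],np.load(n+'1.npz')['p'],n)
E
python3 see.py|grep 0.076; python3 tr.py
python3 - <<'E'
from h import *
plan([(.595,-.016,.15,85.7,.85,1),(.595,-.016,.055,85.7,.85,1)])
E
```

```text
top 0.076 sleeve? 0.6901 -0.0186 0.0234 36
top 0.076 sleeve? 0.6032 -0.0175 0.0192 30
top 0.076 sleeve? 0.5927 -0.0147 0.0222 38
top 0.076 sleeve? 0.5348 -0.1058 0.0229 76
scene 0.076 sleeve? 0.5356 -0.1089 0.0259 118
scene 0.076 sleeve? 0.5955 -0.0168 0.0241 128
wrist tray sleeve 0.4537 0.3273 0.0234 0.0448
top tray sleeve 0.4548 0.3281 0.0239 0.0479
scene tray sleeve 0.4547 0.3249 0.0238 0.0476
11
[[-0.001,-0.001,0,-0.024,-0.048,0,0.85],[-0.001,-0.001,0,-0.047,-0.095,0.001,0.85],[-0.001,-0.001,0,-0.071,-0.143,0.001,0.85],[-0.001,-0.001,0,-0.094,-0.19,0.001,0.85],[-0.001,-0.001,0,-0.118,-0.238,0.002,0.85],[-0.001,-0.001,0,-0.141,-0.285,0.002,0.85],[-0.001,-0.001,0,-0.165,-0.333,0.003,0.85],[-0.001,-0.001,0,-0.165,-0.333,0.003,0.85],[-0.001,-0.001,0,-0.165,-0.333,0.05,0.85],[-0.001,-0.001,0,-0.165,-0.333,0.098,0.85],[-0.001,-0.001,0,-0.165,-0.333,0.098,0.85]]
```

The first sleeve is centred in its cell. Next is the sleeve at (0.595,-0.016).

Request:
send_rows([
  [0,0,0,-0.024,-0.048,0,0.85],
  [0,0,0,-0.047,-0.095,0,0.85],
  [0,0,0,-0.071,-0.143,0,0.85],
  [0,0,0,-0.094,-0.19,0,0.85],
  [0,0,0,-0.118,-0.238,0,0.85],
  [0,0,0,-0.141,-0.285,0,0.85],
  [0,0,0,-0.164,-0.333,0,0.85],
  [0,0,0,-0.164,-0.333,0,0.85],
  [0,0,0,-0.164,-0.333,0.05,0.85],
  [0,0,0,-0.164,-0.333,0.097,0.85],
  [0,0,0,-0.164,-0.333,0.097,0.85],
  [0,0,0,-0.164,-0.333,0.097,0],
  [0,0,0,-0.164,-0.333,0.097,0],
  [0,0,0,-0.164,-0.333,0.097,0],
  [0,0,0,-0.164,-0.333,0.097,0],
  [0,0,0,-0.164,-0.333,0.097,0],
])

```text
time_s: 57.6
ee_pos: [0.5959, -0.0155, 0.0585]
ee_rot: [0.037, 0.999, 0.0, 0.001]
wrist_force: [-2.4, -0.0, 6.6]
gripper_width: 0.0445
gripper_force: 40.2
```

```bash
python3 held.py|tail -3;python3 - <<'E'
from h import *
e=sensors.read_state()['ee_pos']
plan([(e[0],e[1],.155,85.7,0,0),(.3884,.3318,.155,85.7,0,1),(.3884,.3318,.055,85.7,0,2)])
E
```

```text
0.02 3127 [-0.0247 -0.022   0.02  ] [0.0216 0.0209 0.0336] ((-0.001319189672358334, 0.00029200411518104374), 0.024514874443411827)
0.025 6 [0.0106 0.0201 0.0302] [0.0129 0.0202 0.0336] ((0.011702802032232285, 0.0201735720038414), 0.0012475121766328812)
203 440 169 355
15
[[0.001,0.003,0,0,0,-0.048,0.0],[0.001,0.003,0,0,0,-0.097,0.0],[0.001,0.003,0,0.029,0.041,-0.097,0.0],[0.001,0.003,0,0.058,0.083,-0.097,0.0],[0.001,0.003,0,0.087,0.124,-0.097,0.0],[0.001,0.003,0,0.116,0.165,-0.097,0.0],[0.001,0.003,0,0.145,0.207,-0.097,0.0],[0.001,0.003,0,0.174,0.248,-0.097,0.0],[0.001,0.003,0,0.203,0.29,-0.097,0.0],[0.001,0.003,0,0.233,0.331,-0.097,0.0],[0.001,0.003,0,0.233,0.331,-0.097,0.0],[0.001,0.003,0,0.233,0.331,-0.047,0.0],[0.001,0.003,0,0.233,0.331,0.003,0.0],[0.001,0.003,0,0.233,0.331,0.003,0.0],[0.001,0.003,0,0.233,0.331,0.003,0.0]]
```

Request:
send_rows([
  [0,0,0,0,0,-0.048,0],
  [0,0,0,0,0,-0.097,0],
  [0,0,0,0.029,0.041,-0.097,0],
  [0,0,0,0.058,0.083,-0.097,0],
  [0,0,0,0.087,0.124,-0.097,0],
  [0,0,0,0.116,0.165,-0.097,0],
  [0,0,0,0.145,0.207,-0.097,0],
  [0,0,0,0.174,0.248,-0.097,0],
  [0,0,0,0.203,0.29,-0.097,0],
  [0,0,0,0.232,0.331,-0.097,0],
  [0,0,0,0.232,0.331,-0.097,0],
  [0,0,0,0.232,0.331,-0.047,0],
  [0,0,0,0.232,0.331,0,0],
  [0,0,0,0.232,0.331,0.022,0],
  [0,0,0,0.232,0.331,0.022,0],
  [0,0,0,0.232,0.331,0.022,0],
  [0,0,0,0.232,0.331,0.022,0],
])

```text
time_s: 59.78
ee_pos: [0.3889, 0.3323, 0.0357]
ee_rot: [0.037, 0.999, 0.001, 0.001]
wrist_force: [0.6, 0.9, -3.6]
gripper_width: 0.0442
gripper_force: 43.0
```

Request:
send_rows([
  [0,0,0,-0.0005,0,0.008,0],
  [0,0,0,-0.0005,0,0.0125,0],
  [0,0,0,-0.0005,0,0.0125,0],
  [0,0,0,-0.0005,0,0.0125,0],
  [0,0,0,-0.0005,0,0.0125,0.6],
  [0,0,0,-0.0005,0,0.0125,0.75],
  [0,0,0,-0.0005,0,0.0125,0.75],
  [0,0,0,0,0,-0.03,0.8],
  [0,0,0,0,0,-0.08,0.85],
  [0,0,0,0,0,-0.12,0.85],
  [0,0,0,0,0,-0.12,0.85],
  [0,0,0,0,0,-0.12,0.85],
])

```text
time_s: 61.28
ee_pos: [0.3879, 0.3316, 0.1538]
ee_rot: [0.037, 0.999, -0.0, -0.0]
wrist_force: [-0.1, 0.0, -0.1]
gripper_width: 0.0724
gripper_force: 0.0
```

```bash
python3 see.py|grep 0.076; python3 tr.py
python3 - <<'E'
from h import *
plan([(.5352,-.1075,.16,-4.3,.85,1)])
E
```

```text
top 0.076 sleeve? 0.6815 -0.0107 0.0195 40
top 0.076 sleeve? 0.5345 -0.1057 0.0228 77
scene 0.076 sleeve? 0.535 -0.1065 0.024 122
wrist tray sleeve 0.387 0.3303 0.0232 0.0448
wrist tray sleeve 0.4535 0.3268 0.0236 0.0449
top tray sleeve 0.4543 0.3282 0.0244 0.0479
top tray sleeve 0.3814 0.3288 0.0221 0.0473
scene tray sleeve 0.388 0.328 0.0244 0.0473
scene tray sleeve 0.4548 0.3273 0.0255 0.0471
11
[[-0.002,-0.001,0.157,-0.018,-0.043,-0.001,0.85],[-0.002,-0.001,0.314,-0.036,-0.085,-0.001,0.85],[-0.002,-0.001,0.471,-0.054,-0.128,-0.002,0.85],[-0.002,0,0.628,-0.072,-0.171,-0.002,0.85],[-0.002,0,0.786,-0.09,-0.213,-0.003,0.85],[-0.002,0,0.943,-0.108,-0.256,-0.004,0.85],[-0.002,0,1.1,-0.126,-0.299,-0.004,0.85],[-0.002,0,1.257,-0.144,-0.341,-0.005,0.85],[-0.002,0,1.414,-0.162,-0.384,-0.006,0.85],[-0.002,0,1.571,-0.18,-0.427,-0.006,0.85],[-0.002,0,1.571,-0.18,-0.427,-0.006,0.85]]
```

Request:
send_rows([
  [0,0,0.157,-0.018,-0.043,0,0.85],
  [0,0,0.314,-0.036,-0.085,0,0.85],
  [0,0,0.471,-0.054,-0.128,0,0.85],
  [0,0,0.628,-0.072,-0.171,0,0.85],
  [0,0,0.786,-0.09,-0.213,0,0.85],
  [0,0,0.943,-0.108,-0.256,0,0.85],
  [0,0,1.1,-0.126,-0.299,0,0.85],
  [0,0,1.257,-0.144,-0.341,0,0.85],
  [0,0,1.414,-0.162,-0.384,0,0.85],
  [0,0,1.571,-0.18,-0.426,0,0.85],
  [0,0,1.571,-0.18,-0.426,0,0.85],
  [0,0,1.571,-0.18,-0.426,0.05,0.85],
  [0,0,1.571,-0.18,-0.426,0.097,0.85],
  [0,0,1.571,-0.18,-0.426,0.097,0.85],
  [0,0,1.571,-0.18,-0.426,0.097,0],
  [0,0,1.571,-0.18,-0.426,0.097,0],
  [0,0,1.571,-0.18,-0.426,0.097,0],
  [0,0,1.571,-0.18,-0.426,0.097,0],
  [0,0,1.571,-0.18,-0.426,0.097,0],
])

```text
time_s: 63.8
ee_pos: [0.537, -0.1065, 0.0593]
ee_rot: [0.733, 0.68, 0.001, 0.001]
wrist_force: [-0.5, 0.8, 7.0]
gripper_width: 0.0446
gripper_force: 40.6
```

Run:
```python
from held import *
p,P,s=wcloud(); D=P-s['ee_pos']; g=p.astype(int)
k=(np.hypot(D[...,0],D[...,1])<.04)&(D[...,2]>.012)&(D[...,2]<.034)&(g.min(2)>90)&(abs(D[...,0])<.022); a=D[k]; print(a.min(0).round(4),a.max(0).round(4))
e=s['ee_pos']
plan([(e[0],e[1],.165,-4.3,0,0),(.4484,.2622,.165,-4.3,0,1),(.4484,.2622,.055,-4.3,0,2)])
```

```text
[-0.022  -0.0233  0.012 ] [0.022  0.0233 0.0227]
15
[[0.003,0,0,0,0,-0.053,0.0],[0.003,0,0.001,0,0,-0.106,0.0],[0.003,0,0.001,0.052,-0.016,-0.106,0.0],[0.003,0,0.001,0.103,-0.033,-0.106,0.0],[0.003,0,0.001,0.155,-0.049,-0.106,0.0],[0.003,0,0.001,0.206,-0.066,-0.106,0.0],[0.003,0,0.001,0.258,-0.082,-0.106,0.0],[0.003,0,0.001,0.31,-0.099,-0.106,0.0],[0.003,0,0.001,0.361,-0.115,-0.106,0.0],[0.003,0,0.001,0.361,-0.115,-0.106,0.0],[0.003,0,0.001,0.361,-0.116,-0.069,0.0],[0.003,0,0.001,0.361,-0.116,-0.033,0.0],[0.003,0,0.001,0.361,-0.116,0.004,0.0],[0.003,0,0.001,0.361,-0.116,0.004,0.0],[0.003,0,0.001,0.361,-0.116,0.004,0.0]]
```

Request:
send_rows([
  [0,0,0,0,0,-0.053,0],
  [0,0,0,0,0,-0.106,0],
  [0,0,0,0.052,-0.016,-0.106,0],
  [0,0,0,0.103,-0.033,-0.106,0],
  [0,0,0,0.155,-0.049,-0.106,0],
  [0,0,0,0.206,-0.066,-0.106,0],
  [0,0,0,0.258,-0.082,-0.106,0],
  [0,0,0,0.31,-0.099,-0.106,0],
  [0,0,0,0.361,-0.115,-0.106,0],
  [0,0,0,0.361,-0.116,-0.106,0],
  [0,0,0,0.361,-0.116,-0.069,0],
  [0,0,0,0.361,-0.116,-0.033,0],
  [0,0,0,0.361,-0.116,0.004,0],
  [0,0,0,0.361,-0.116,0.02,0],
  [0,0,0,0.361,-0.116,0.02,0],
  [0,0,0,0.361,-0.116,0.02,0],
])

```text
time_s: 65.85
ee_pos: [0.448, 0.2625, 0.0387]
ee_rot: [0.733, 0.68, 0.001, 0.0]
wrist_force: [0.3, -0.5, -2.7]
gripper_width: 0.0449
gripper_force: 43.5
```

Request:
send_rows([
  [0,0,0,0,0,0.008,0],
  [0,0,0,0,0,0.0145,0],
  [0,0,0,0,0,0.0145,0],
  [0,0,0,0,0,0.0145,0],
  [0,0,0,0,0,0.0145,0.6],
  [0,0,0,0,0,0.0145,0.72],
  [0,0,0,0,0,0.0145,0.72],
  [0,0,0,0,0,-0.03,0.75],
  [0,0,0,0,0,-0.08,0.8],
  [0,0,0,0,0,-0.13,0.8],
  [0,0,0,0,0,-0.18,0.8],
  [0,0,0,0,0,-0.2,0.8],
  [0,0,0,0,0,-0.2,0.8],
  [0,0,0,0,0,-0.2,0.8],
])

```text
time_s: 67.6
ee_pos: [0.4469, 0.262, 0.2365]
ee_rot: [0.733, 0.68, -0.0, -0.0]
wrist_force: [0.5, 1.0, 0.6]
gripper_width: 0.0686
gripper_force: 0.0
```

```bash
python3 see.py>/dev/null; python3 tr.py
python3 - <<'E'
from h import *
f=np.load('scene1.npz'); p=f['p']; save('end.png',cv2.resize(p[100:320,150:510],None,fx=2.2,fy=2.2,interpolation=cv2.INTER_CUBIC))
E
```

```text
wrist tray sleeve 0.4542 0.3273 0.0233 0.0448
wrist tray sleeve 0.3875 0.3301 0.0236 0.0447
wrist tray sleeve 0.4476 0.2619 0.0235 0.0448
top tray sleeve 0.4484 0.2627 0.0231 0.0475
scene tray sleeve 0.3884 0.3289 0.0249 0.047
scene tray sleeve 0.4482 0.2614 0.0253 0.0471
scene tray sleeve 0.4557 0.3268 0.0245 0.0476
```

View pics/end.png

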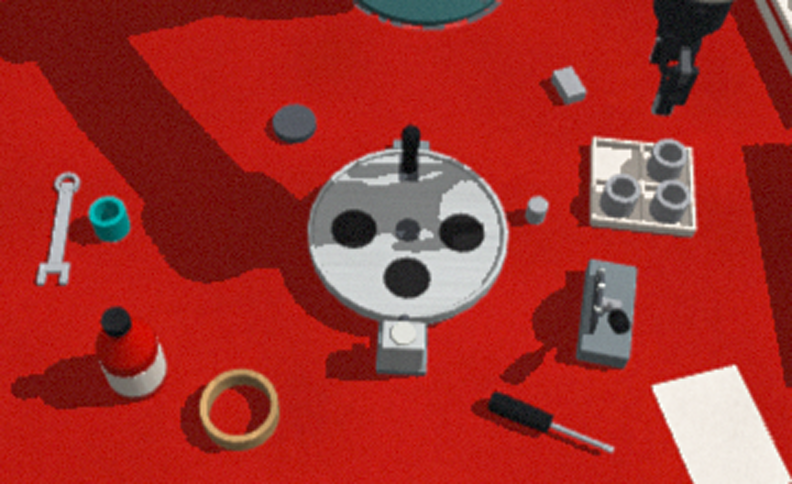

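The final picture shows three sleeves upright in their own cells (668,160), (622,195) and (672,200). The handle is at the pointer, the lever is over to lock (620,322), and the bystanders have not moved.

```bash
python3 -c "
from bench import order; print(order.job_done())"
```

```text
the job is handed in; nothing more can be done
None
```

The job is handed in: all three sleeves went through the full anticlockwise turn on their pads, the brake is against its lock stop, and each sleeve stands upright in its own tray cell; one was knocked off its pad only after the turn was complete.

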